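Log a batch of membrane dishes with the trigger scanner

TASK

Bring the carrier to the loading end of its rail (blue mark) and set every small membrane dish from the green mat in it, one flat in each pocket, right way up. Push the loaded carrier to the middle station (yellow mark), squeeze the scanner's orange trigger fully home, hold it for a good second and let it spring back, then push the carrier, with every dish still in its pocket, on to the unloading end (green mark). Finally lay all the dishes flat and right way up, side by side, in the steel tray, leave the carrier at the unloading end, and do not disturb the other things on the bench.

Things in the scene. Friction and masses are not known exactly. Their poses are not given: they have to be found in the camera images.
- dish1: one of two or three loose closed dishes (None if absent this time): round, 60 mm diameter, 16 mm high, clear rim, black inside, white gridded membrane on top; 35 g. Origin at the centre of its underside, z up
- dish2: one of two or three loose closed dishes (None if absent this time): round, 60 mm diameter, 16 mm high, clear rim, black inside, white gridded membrane on top; 35 g. Origin at the centre of its underside, z up
- dish3: one of two or three loose closed dishes (None if absent this time): round, 60 mm diameter, 16 mm high, clear rim, black inside, white gridded membrane on top; 35 g. Origin at the centre of its underside, z up
- mat: fixed thin green mat, 160 mm (its x) by 210 mm (its y), 3 mm thick, on which the dishes start; it may be on the robot's left or right. Origin at the centre of its underside
- tray: fixed flat open steel tray, outside 156 mm (its x) by 240 mm (its y), walls 4 mm thick, their rims 14 mm above the bench; on the other side from the mat. Origin at the centre of its underside
- tray_in (a point): centre of the tray's inner floor, with the tray's axes. Three dishes fit in a row along its y at 72 mm spacing
- rail: fixed rail along its own y, 600 mm long, beyond the scanner. Origin under its middle. Coloured marks on its base: loading end blue (y = -120 mm), middle station yellow (y = 0), unloading end green (y = +120 mm); the carrier's deck centre stands beside the mark of its station
- carrier (a joint): place of the carrier along the rail, m: 0 = loading end, 0.12 = middle station, 0.24 = unloading end; grows towards the rail's +y. A sprung detent draws it into the nearest station (about 3 N to leave one). It may start anywhere
- deck (a point): centre of the carrier's pocket floor, 44 mm above the bench, with the rail's axes; it moves with the carrier. The grey carrier has three square pockets in a row along y, 66 mm wide, edged by blue ridges 6 mm wide and 4 mm high
- pocket_a (a point): centre of the floor of the pocket next to the handle (72 mm towards -y from deck)
- pocket_b (a point): centre of the floor of the middle pocket
- pocket_c (a point): centre of the floor of the last pocket (72 mm towards +y from deck)
- carrier_handle (a point): point on the axis of the carrier's red upright handle, a round post of 22 mm diameter at its -y end; it rises 46 mm above the pocket floor, this point is 31 mm above that floor (75 mm above the bench)
- scanner: fixed grey pistol-shaped scanner lying on its side in a stand, aiming along its +x at the rail. Origin on the bench under the middle of its head. Head 152 mm along x, 56 mm wide (y), top 117 mm above the bench. Black grip, 30 mm (x) by 28 mm (z), runs from the head towards -y: x -50 to -20 mm, y -20 to -128 mm, z 71 to 99 mm. Nothing stands under the grip
- grip_back (a point): on the back (-x) face of the grip, 75 mm from the head's axis, 85 mm above the bench: a finger may bear here, straight across from trigger_pad
- trigger_pad (a point): on the front (+x) face of the orange trigger, 45 mm from its hinge and 21 mm from its end, 85 mm above the bench; moves with the trigger. Let go, it stands 61 mm from grip_back, fully squeezed about 48 mm. The trigger is 22 mm high (z), its hinge (vertical axis) is beside the head
- trigger (a joint): angle of the trigger, rad: 0 let go, 0.30 fully squeezed against its stop (about 6 to 10 N at the pad); it springs back
- big_dish1: large black culture dish, 90 mm diameter, 15 mm high; a bystander, to be left alone. Origin at the centre of its underside
- big_dish2: large black culture dish, 90 mm diameter, 15 mm high; a bystander, to be left alone. Origin at the centre of its underside
- flask: conical glass flask, 108 mm wide, 170 mm high; a bystander, to be left alone. Origin at the centre of its underside
- forceps: steel forceps lying flat, 130 mm long, 8 mm high; a bystander, to be left alone. Origin at the centre of its underside
- marker: white marker pen lying flat, 110 mm long, 16 mm thick; a bystander, to be left alone. Origin at the centre of its underside

How it is judged:
On the way, in this order (a step that is already met when the one before it is completed fails the run):
1. carrier at the loading end with every dish flat in a pocket, let go (value of joint carrier between -0.012 and 0.012 m and x of dish1 in the frame of deck between -0.007 and 0.007 m and y of dish1 in the frame of deck between -0.085 and 0.085 m and z of dish1 in the frame of deck between -0.003 and 0.003 m and angle between each of dish1, dish2, dish3's own z axis and vertical below 0.08 rad and x of dish2 in the frame of deck between -0.007 and 0.007 m and y of dish2 in the frame of deck between -0.085 and 0.085 m and z of dish2 in the frame of deck between -0.003 and 0.003 m and x of dish3 in the frame of deck between -0.007 and 0.007 m and y of dish3 in the frame of deck between -0.085 and 0.085 m and z of dish3 in the frame of deck between -0.003 and 0.003 m and contact force between the fingers and dish1 below 0.1 N and contact force between the fingers and dish2 below 0.1 N and contact force between the fingers and dish3 below 0.1 N), for 0.2 s.
2. carrier at the middle station, every dish in its pocket (value of joint carrier between 0.108 and 0.132 m and x of dish1 in the frame of deck between -0.007 and 0.007 m and y of dish1 in the frame of deck between -0.085 and 0.085 m and z of dish1 in the frame of deck between -0.003 and 0.003 m and angle between each of dish1, dish2, dish3's own z axis and vertical below 0.08 rad and x of dish2 in the frame of deck between -0.007 and 0.007 m and y of dish2 in the frame of deck between -0.085 and 0.085 m and z of dish2 in the frame of deck between -0.003 and 0.003 m and x of dish3 in the frame of deck between -0.007 and 0.007 m and y of dish3 in the frame of deck between -0.085 and 0.085 m and z of dish3 in the frame of deck between -0.003 and 0.003 m), for 0.2 s.
3. trigger squeezed home for most of a second, with the loaded carrier at the middle station (all of step 2 and value of joint trigger above 0.25 rad), for 0.7 s.
4. trigger let go and sprung back (value of joint trigger below 0.05 rad), for 0.1 s.
5. carrier at the unloading end, every dish in its pocket (value of joint carrier between 0.228 and 0.252 m and x of dish1 in the frame of deck between -0.007 and 0.007 m and y of dish1 in the frame of deck between -0.085 and 0.085 m and z of dish1 in the frame of deck between -0.003 and 0.003 m and angle between each of dish1, dish2, dish3's own z axis and vertical below 0.08 rad and x of dish2 in the frame of deck between -0.007 and 0.007 m and y of dish2 in the frame of deck between -0.085 and 0.085 m and z of dish2 in the frame of deck between -0.003 and 0.003 m and x of dish3 in the frame of deck between -0.007 and 0.007 m and y of dish3 in the frame of deck between -0.085 and 0.085 m and z of dish3 in the frame of deck between -0.003 and 0.003 m), for 0.2 s.
At the end, for the whole second after the job is handed in: every dish lies flat (within 0.08 rad) and right way up on the tray's floor, at rest, carrier within 12 mm of the unloading end, trigger sprung back (below 0.05 rad) (x of dish1 in the frame of tray_in between -0.055 and 0.055 m and y of dish1 in the frame of tray_in between -0.092 and 0.092 m and z of dish1 in the frame of tray_in between -0.004 and 0.004 m and angle between each of dish1, dish2, dish3's own z axis and vertical below 0.08 rad and linear speed of each of dish1, dish2, dish3 below 0.02 m/s and x of dish2 in the frame of tray_in between -0.055 and 0.055 m and y of dish2 in the frame of tray_in between -0.092 and 0.092 m and z of dish2 in the frame of tray_in between -0.004 and 0.004 m and x of dish3 in the frame of tray_in between -0.055 and 0.055 m and y of dish3 in the frame of tray_in between -0.092 and 0.092 m and z of dish3 in the frame of tray_in between -0.004 and 0.004 m and value of joint carrier between 0.228 and 0.252 m and value of joint trigger below 0.05 rad); the robot touches nothing.
It fails at once if a bystander shifted by more than 50 mm (distance of any of big_dish1, big_dish2, flask, forceps, marker from where it was at the start of the episode above 0.05 m).
Of dish1, dish2, dish3 only 2 to 3 are there at a start; the rules pass over those that are not, and their reading is None.
At some moment in a run one of dish1, dish2, dish3 may be knocked a few centimetres aside while the robot is not near it.
Once in a run the grip may slacken for a moment while it holds something.
It also fails if it takes over 210 s, if anything falls off the work surface, if the arm or the gripper's body presses on something with over 40 N, if the wrist force passes 120 N, or if a joint passes its speed limit or range.

ROBOT

A 6-joint arm with a two-finger parallel gripper is mounted at the origin on the work surface. World frame = base frame: x ahead of the robot, y to its left, z up, the work surface at z = 0. Lengths are in m, angles in rad, forces in N, time in s.
With the tool pointing down it reaches from about 0.35 to 0.975 m from the base axis. Payload 4.9 kg.
Tool frame: the origin (TCP) lies midway between the tips of the shut fingers; the grasp point (between the pads) lies 19 mm behind it (ctrl.hold_point_z is the distance from the TCP to the grasp point, in m); z points along the fingers, y is the line along which they close (so a half turn about z gives the same grasp; the last joint's range is limited). The gripper opens to 85 mm and grips with 20 to 120 N. Pads are 22 mm wide; open, the fingers measure 114 mm over their backs; the gripper's body (76 mm by 85 mm) begins 54 mm behind the grasp point. The pads swing forward as they close: fully open they stand 13 mm farther back than shut.
Start: joints at [-1.357, 0.053, 1.613, -0, 1.476, -0.119], TCP at [0.204, -0.591, 0.231] pointing down, gripper open.
Joint ranges: [-3.01, 3.01], [-1.01, 2.22], [0.06, 2.58], [-1.02, 4.17], [0.09, 2.62], [-3.14, 3.14]. Speed limits (rad/s): [2.57, 2.57, 3.14, 3.14, 3.14, 3.14].

INTERFACE

Orientations are given as a rotation vector (axis times angle).
In Python, from station import status, viewer, finish_job, ctrl gives the robot as it stands.
- The arm moves only by the shell command python3 -m jog 'ROWS' [FORCE]. ROWS is JSON, a list of rows, each a list of 7 numbers: the turn, a rotation vector about the tool's x, y, z each as a share of 5 degrees, from -1 to 1, then the shift along the tool's x, y, z each as a share of 30 mm, from -1 to 1, then the opening, from -1 (shut) to 1 (fully open). A call has 1 to 5 rows; each row shifts and turns the commanded pose from where the row before left it, along the tool's axes as they then stand; what a row does not reach is not made up. A row lasts 1/8 s, in which the tool goes at most 62.5 mm and 10.7 degrees, less where a joint would pass 70% of its speed; a pose out of reach is approached as far as the arm can. A call with a number of a shift or a turn outside -1 to 1 is refused whole. A call with a gripper value outside its range is refused whole. The fingers move at their own pace and stop on an object; FORCE is the grip in N (left out, the last holds). Time passes only in rows, so rows that do not move let the fingers close. It gives the time, the measured TCP pose, the force, the opening and the grip force at its end, in the units of the state.
- status.get_obs(): the state, without advancing time (a new reading comes with each control period).
- viewer.get_image(name): name is "side" or "top" or "wrist"; returns a dict with "img" (420x560x3 uint8, red, green, blue), "fovy" (degrees; the focal length in pixels is half the picture's height over the tangent of half this angle, whatever the lens; pixels are square), "cx", "cy" (the principal point, pixels), "rvec" (rotation vector, rad) and "tvec" (3), from world to camera coordinates, as OpenCV has them. Camera axes: x right, y down, z forward; pixel columns grow to the right and rows downward; lengths in m; the calibration is good to about 2 mm. The wrist camera is an equidistant fisheye: a pixel r from the principal point sees the ray r / f radians off the axis. A picture is of the moment at which its call begins. There is no depth.
- finish_job(): hands the job in; it is judged then, once.
The state is a dict: "t": time; "q": joint angles; "dq": joint speeds; "effort": joint torques, N m; "tool_pos": TCP position; "tool_rot": TCP orientation; "contact_force": force on the tool from outside, world axes, zero at the start; "wrist_torque": the same for the moment, N m; "opening": finger opening in m; "grip_force": force on a finger pad.
Only numpy, scipy, OpenCV 4.12 (cv2) and the standard library are available. Lean on these libraries where they do the work, as an engineer would, in place of code of your own. Each camera call takes 0.05 s, during which the arm holds its last target. There are 200 camera calls.

## Working session

There is one attempt and no reset: what is moved stays moved. The work goes in short steps, Python scripts to look and compute and a shell command to move; the robot and the scene stay as the last step left them, time stands still between calls to the robot, and variables do not carry over. Pictures are saved under pics/ and viewed, at most 14 in all, crops included, and the job is handed in when it is done.

```bash
ls; mkdir -p pics
cat > h.py <<'E'
import numpy as np, cv2
from scipy.spatial.transform import Rotation as R
from station import status, viewer, ctrl
def grab(n,save=None):
    d=viewer.get_image(n); d['name']=n
    if save: cv2.imwrite('pics/'+save,cv2.cvtColor(np.asarray(d['img']),cv2.COLOR_RGB2BGR))
    return d
def ray(d,u,v):
    f=210/np.tan(np.radians(d['fovy'])/2); x=(u-d['cx'])/f; y=(v-d['cy'])/f
    if d['name']=='wrist':
        r=np.hypot(x,y); s=np.sinc(r/np.pi); c=np.array([x*s,y*s,np.cos(r)])
    else: c=np.array([x,y,1.])
    M=R.from_rotvec(np.ravel(d['rvec'])).as_matrix(); t=np.ravel(d['tvec'])
    w=M.T@c; return -M.T@t, w/np.linalg.norm(w)
def plane(d,u,v,z):
    o,w=ray(d,u,v); return o+w*(z-o[2])/w[2]
def proj(d,p):
    f=210/np.tan(np.radians(d['fovy'])/2)
    c=R.from_rotvec(np.ravel(d['rvec'])).as_matrix()@np.asarray(p)+np.ravel(d['tvec'])
    if d['name']=='wrist':
        r=np.hypot(c[0],c[1]); th=np.arctan2(r,c[2]); return np.array([d['cx'],d['cy']])+f*th*c[:2]/max(r,1e-9)
    return np.array([d['cx'],d['cy']])+f*c[:2]/c[2]
def tri(a,ua,b,ub):
    o1,w1=ray(a,*ua);o2,w2=ray(b,*ub)
    s=np.linalg.lstsq(np.c_[w1,-w2],o2-o1,rcond=None)[0]
    p,q=o1+s[0]*w1,o2+s[1]*w2
    return (p+q)/2,np.linalg.norm(p-q)
E
python3 - <<'E'
from h import *
for n in('top','side','wrist'):
    d=grab(n,n+'0.png'); o,w=ray(d,280,210); print(n,d['fovy'],d['cx'],d['cy'],o.round(3),w.round(3))
o=status.get_obs(); print(o); print(ctrl.hold_point_z)
E
```

```text
pics
top 42.80330624588452 282.7557079094925 200.51180501190728 [0.261 0.024 1.494] [ 0.175  0.002 -0.985]
side 49.38188892861403 276.3308207394682 202.25265143583607 [0.099 0.813 0.742] [ 0.356 -0.699 -0.62 ]
wrist 65.70646984690485 278.6915181159807 208.72449012980587 [ 0.276 -0.566  0.373] [-0.281 -0.101 -0.954]
{'t': 0.15, 'q': array([-1.35701314e+00,  5.32407090e-02,  1.61400830e+00,  1.38710874e-05,
        1.47599700e+00, -1.19004640e-01]), 'dq': array([-0.00039727, -0.00196816, -0.00225455, -0.00119924,  0.00218732,
       -0.0003195 ]), 'effort': array([ 4.08466240e-04, -3.94238698e+01, -3.70722771e+01, -9.71599002e-05,
        4.69056409e-03,  1.17874580e-05]), 'tool_pos': array([ 0.20406943, -0.59021912,  0.23030568]), 'tool_rot': array([-3.09657338e+00, -5.20057354e-01,  1.01309906e-04]), 'contact_force': array([-0.03066554, -0.42966531, -0.03256471]), 'wrist_torque': array([ 0.01201112,  0.01967661, -0.03244053]), 'grip_force': 0.0, 'opening': 0.08541707741198067}
0.0187
```

View pics/top0.png

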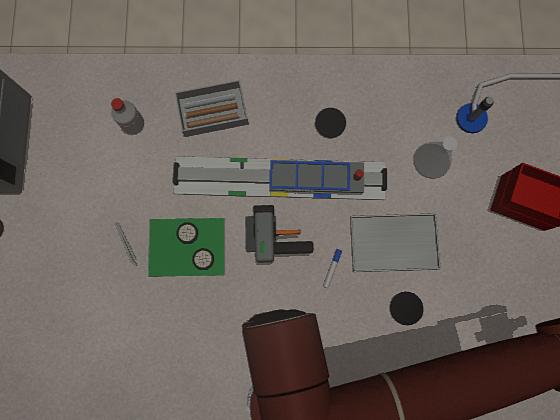

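View pics/side0.png

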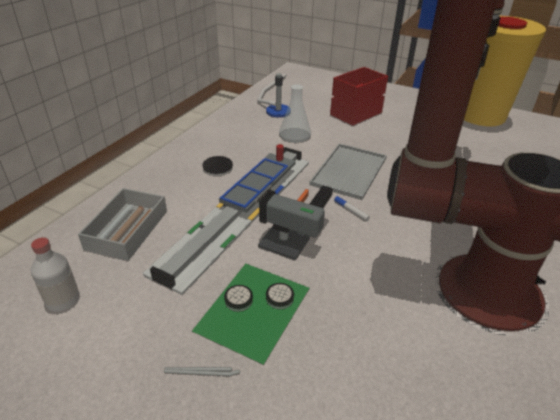

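Top view: the mat is on the left with two dishes at (187,233) and (203,259). The carrier is near (315,176) with its red handle at (358,175), the tray is at (395,243), and the trigger is at (288,232). Next I'll take measurements.

```bash
cat > m1.py <<'E'
from h import *
T=grab('top');S=grab('side')
def blobs(d,lo,hi,box,amin):
    hsv=cv2.cvtColor(np.asarray(d['img']),cv2.COLOR_RGB2HSV); m=cv2.inRange(hsv,lo,hi)
    x0,y0,x1,y1=box; k=np.zeros_like(m); k[y0:y1,x0:x1]=m[y0:y1,x0:x1]
    n,l,st,c=cv2.connectedComponentsWithStats(k)
    return [(c[i].round(1),st[i].tolist()) for i in range(1,n) if st[i,4]>=amin],k
full=(0,0,560,420)
print('T red',blobs(T,(0,120,60),(8,255,255),(300,150,400,200),5)[0], blobs(T,(172,120,60),(180,255,255),(300,150,400,200),5)[0])
print('S red',blobs(S,(0,120,60),(8,255,255),(260,130,300,180),5)[0],blobs(S,(172,120,60),(180,255,255),(260,130,300,180),5)[0])
print('T white',blobs(T,(0,0,120),(180,50,255),(150,220,225,275),20)[0])
print('S white',blobs(S,(0,0,120),(180,60,255),(205,270,305,330),20)[0])
for nm,lo,hi in(('blue',(108,120,40),(125,255,255)),('green',(50,100,40),(85,255,255)),('yel',(20,120,80),(32,255,255)),('orange',(5,150,100),(16,255,255))):
    for d in(T,S):
        b,k=blobs(d,lo,hi,(140,90,420,300) if d is T else (140,150,400,380),6)
        for c,s in b:
            print(nm,d['name'],c,s,plane(d,*c,{'orange':.085,'blue':.048}.get(nm,.01)).round(3))
img=cv2.cvtColor(np.asarray(T['img']),cv2.COLOR_RGB2BGR)[145:285,230:450]
cv2.imwrite('pics/c1.png',cv2.resize(img,None,fx=3.6,fy=3.6,interpolation=cv2.INTER_CUBIC))
E
python3 m1.py
```

```text
T red [(array([359., 173.]), [356, 170, 7, 7, 45])] []
S red [(array([279.5, 151.7]), [277, 145, 7, 15, 84])] []
T white [(array([186.5, 232.4]), [179, 225, 16, 16, 158]), (array([202.4, 258.5]), [195, 251, 16, 16, 165])]
S white [(array([216.4, 284.4]), [205, 270, 35, 44, 795]), (array([290.4, 274.9]), [264, 270, 41, 16, 343]), (array([279.6, 292.8]), [269, 285, 22, 17, 297]), (array([238.2, 294.8]), [228, 287, 22, 17, 300]), (array([297.7, 318. ]), [285, 296, 20, 34, 353])]
blue top [310.1 175.2] [270, 161, 80, 29, 523] [ 0.617 -0.056  0.048]
blue top [320.5 160. ] [314, 160, 14, 1, 14] [ 0.661 -0.085  0.048]
blue top [322.2 195.4] [314, 193, 17, 5, 67] [ 0.56  -0.089  0.048]
blue top [336.9 255.1] [333, 249, 9, 13, 68] [ 0.396 -0.126  0.048]
blue side [266.5 160.2] [261, 159, 12, 4, 13] [ 0.638 -0.154  0.048]
blue side [253.3 185.9] [221, 162, 66, 45, 244] [ 0.606 -0.027  0.048]
blue side [244.3 176.4] [242, 174, 6, 5, 7] [ 0.65  -0.053  0.048]
blue side [278.4 189.1] [275, 186, 8, 7, 25] [ 0.542 -0.046  0.048]
blue side [339.7 200.5] [335, 197, 10, 8, 40] [ 0.384 -0.079  0.048]
g
[... 233 characters left out ...]
, 3, 12, 34] [0.422 0.077 0.01 ]
green side [306.3 209.9] [302, 208, 10, 5, 19] [ 0.46  -0.047  0.01 ]
green side [194.5 227.5] [189, 223, 12, 10, 26] [0.67 0.15 0.01]
green side [227.7 240.6] [222, 235, 12, 12, 37] [0.573 0.151 0.01 ]
green side [250.1 316.6] [194, 265, 114, 98, 4813] [0.411 0.318 0.01 ]
yel top [280. 159.] [272, 159, 17, 1, 17] [0.674 0.028 0.01 ]
yel top [279.3 193.8] [271, 192, 17, 5, 73] [0.572 0.03  0.01 ]
yel side [220.  204.6] [218, 203, 5, 4, 14] [0.667 0.043 0.01 ]
yel side [254.2 213.4] [249, 208, 11, 12, 58] [0.57  0.031 0.01 ]
orange top [287.4 231.5] [276, 230, 24, 4, 82] [0.454 0.008 0.085]
orange side [303.1 195.7] [299, 190, 9, 11, 47] [ 0.453 -0.006  0.085]
```

View pics/c1.png

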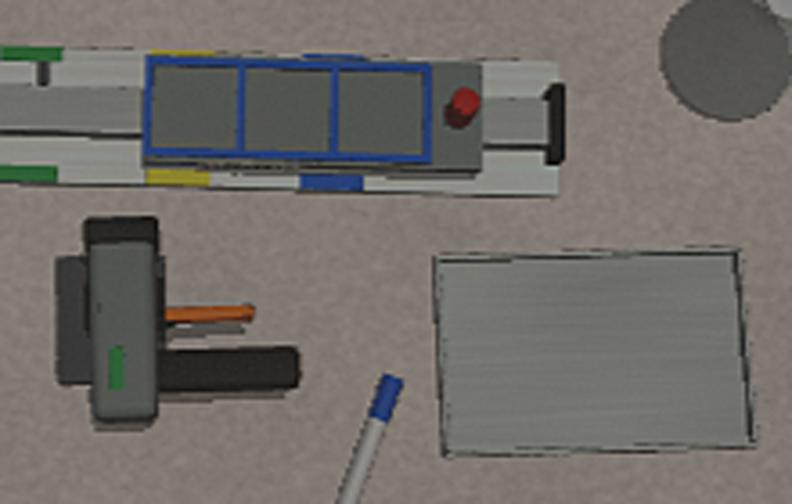

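```bash
cat >> h.py <<'E'
def frame():
    o=status.get_obs(); return np.array(o['tool_pos']),R.from_rotvec(o['tool_rot']).as_matrix()
def need(p,ydir,tilt=True):
    """rows needed: turn (x5deg) in tool axes to point z down with tool y along +-ydir, then shift (x30mm) in the turned axes"""
    P,M=frame(); y=np.array([*ydir,0.]); y/=np.linalg.norm(y); out=[]
    for s in(1,-1):
        yy=s*y; z=np.array([0,0,-1.]); D=np.c_[np.cross(yy,z),yy,z]
        rv=R.from_matrix(M.T@D).as_rotvec()/np.radians(5); out.append((np.linalg.norm(rv),rv,D.T@(np.asarray(p)-P)/.03,s))
    out.sort(key=lambda a:a[0]); 
    for o in out[:1]: print('turn5',o[1].round(2),'shift30',o[2].round(2))
E
cat > m2.py <<'E'
from m1 import *
P,M=frame(); print('tool axes\n',M.round(3))
print('handle',tri(T,(359,173),S,(279.5,151.7)))
print('dishes',tri(T,(186.5,232.4),S,(238.2,294.8)),tri(T,(202.4,258.5),S,(279.6,292.8)))
print('orange',tri(T,(287.4,231.5),S,(303.1,195.7)))
print('green marks',tri(T,(238.4,159.5),S,(194.5,227.5)),tri(T,(237,192.5),S,(227.7,240.6)),'yel',tri(T,(279.3,193.8),S,(254.2,213.4)),'blue',tri(T,(322.2,195.4),S,(278.4,189.1)))
# crop pixel -> top pixel
c=lambda u,v:(230+(u+.5)/3.6-.5,145+(v+.5)/3.6-.5)
print('deck corners',[plane(T,*c(*p),.048).round(3) for p in((146,58),(146,160),(431,66),(431,162))])
print('grip end top corners/ back face',[plane(T,*c(*p),.099).round(3) for p in((299,348),(299,387),(160,390),(160,352))])
print('trigger end',plane(T,*c(254,313),.096).round(3),plane(T,*c(166,314),.096).round(3))
print('head',[plane(T,*c(*p),.117).round(3) for p in((86,218),(158,218),(95,424),(157,420))])
print('tray rim',[plane(T,*c(*p),.014).round(3) for p in((434,256),(739,248),(756,446),(445,456))])
print('mat',plane(T,184.4,247,.003))
E
python3 m2.py | sed -n '/tool/,$p'
```

```text
tool axes
 [[ 0.945  0.327 -0.   ]
 [ 0.327 -0.945  0.   ]
 [ 0.    -0.    -1.   ]]
handle (array([ 0.6175759 , -0.19015936,  0.06391389]), np.float64(0.004798623103900172))
dishes (array([0.45953365, 0.28646929, 0.01713049]), np.float64(0.002213514042132698)) (array([0.38729879, 0.24021435, 0.01698832]), np.float64(0.002327658847851072))
orange (array([0.45052014, 0.00698483, 0.09497774]), np.float64(0.005355457788397222))
green marks (array([0.67276454, 0.14733309, 0.00688252]), np.float64(0.0007816840632162229)) (array([0.57501639, 0.14920606, 0.00818524]), np.float64(0.002107438045615403)) yel (array([0.57177885, 0.02948656, 0.00855404]), np.float64(0.0014784458873346954)) blue (array([ 0.56653362, -0.09190882,  0.01113698]), np.float64(0.002306636655901485))
deck corners [array([0.658, 0.055, 0.048]), array([0.577, 0.055, 0.048]), array([ 0.653, -0.166,  0.048]), array([ 0.576, -0.164,  0.048])]
grip end top corners/ back face [array([ 0.427, -0.058,  0.099]), array([ 0.399, -0.058,  0.099]), array([0.396, 0.043, 0.099]), array([0.424, 0.043, 0.099])]
trigger end [ 0.453 -0.026  0.096] [0.452 0.038 0.096]
head [array([0.519, 0.097, 0.117]), array([0.519, 0.044, 0.117]), array([0.37 , 0.088, 0.117]), array([0.373, 0.044, 0.117])]
tray rim [array([ 0.509, -0.169,  0.014]), array([ 0.516, -0.407,  0.014]), array([ 0.363, -0.412,  0.014]), array([ 0.355, -0.174,  0.014])]
mat [0.42147866 0.29377389 0.003     ]
```

Run:
```python
from h import *
need((.614,-.188,.16),(.999,-.035))
```

```text
turn5 [ -0.    -0.   -13.79] shift30 [13.89 13.18  2.37]
```

```bash
python3 -m jog '[[0,0,-1,0,0,0,1],[0,0,-1,0,0,0,1],[0,0,-1,0,0,0,1],[0,0,-1,0,0,0,1],[0,0,-1,0,0,0,1]]' 25 >/dev/null
python3 -m jog '[[0,0,-1,0,0,0,1],[0,0,-1,0,0,0,1],[0,0,-1,0,0,0,1],[0,0,-1,0,0,0,1],[0,0,-1,0,0,0,1]]' >/dev/null
python3 -m jog '[[0,0,-1,0,0,0,1],[0,0,-1,0,0,0,1],[0,0,-1,0,0,0,1],[0,0,-0.79,0,0,0,1]]' 
python3 -m jog '[[0,0,0,1,1,0,1],[0,0,0,1,1,0,1],[0,0,0,1,1,0,1],[0,0,0,1,1,0,1],[0,0,0,1,1,0,1]]'
python3 -m jog '[[0,0,0,1,1,0,1],[0,0,0,1,1,0,1],[0,0,0,1,1,0,1],[0,0,0,1,1,0,1],[0,0,0,1,1,0,1]]' >/dev/null
python3 -m jog '[[0,0,0,1,1,0,1],[0,0,0,1,1,0,1],[0,0,0,0,0,0,1]]'
python3 - <<'E'
from h import *
need((.614,-.188,.16),(.999,-.035))
grab('wrist','w1.png'); grab('top','t1.png')
E
```

```text
t: 2.1
tool_pos: [0.2042, -0.5907, 0.2313]
tool_rot: [-2.257, -2.185, -0.0]
contact_force: [0.9, 0.6, -0.3]
opening: 0.0851
grip_force: 0.0
t: 2.72
tool_pos: [0.3602, -0.445, 0.2314]
tool_rot: [2.259, 2.182, -0.0]
contact_force: [0.2, -0.6, 0.1]
opening: 0.0853
grip_force: 0.0
t: 3.72
tool_pos: [0.5778, -0.2414, 0.2312]
tool_rot: [-2.255, -2.187, -0.0]
contact_force: [-0.4, -1.1, -0.2]
opening: 0.0851
grip_force: 0.0
turn5 [ 0.   -0.    0.05] shift30 [1.82 1.14 2.37]
```

View pics/w1.png

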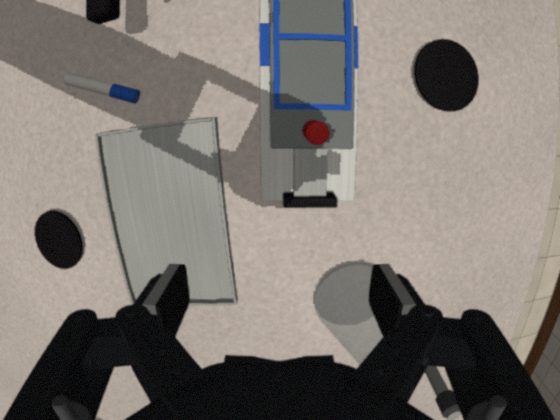

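Wrist view: handle top at (316,132), pocket ridges above it, blue marks at (265,45) and (357,47), and the flask well to the -y side.

Run:
```python
from h import *
d=grab('wrist')
hsv=cv2.cvtColor(np.asarray(d['img']),cv2.COLOR_RGB2HSV)
m=cv2.inRange(hsv,(0,120,60),(8,255,255)); m[:,:260]=0;m[:,380:]=0;m[200:]=0
ys,xs=np.nonzero(m); print(xs.min(),xs.max(),ys.min(),ys.max(),len(xs))
h=plane(d,xs.mean(),ys.mean(),.085); print('handle',h)
for p in((265,45),(357,47)): print('blue',plane(d,*p,.009).round(4))
for p in((273,104),(350,108)): print('ridge corner',plane(d,*p,.048).round(4))
T=grab('top'); hh=cv2.cvtColor(np.asarray(T['img']),cv2.COLOR_RGB2HSV)
mm=cv2.inRange(hh,(0,120,60),(8,255,255)); mm[:150]=0;mm[200:]=0;mm[:,:300]=0;mm[:,400:]=0
y2,x2=np.nonzero(mm); print(len(x2)); 
if len(x2)>10: print(tri(T,(x2.mean(),y2.mean()),d,(xs.mean(),ys.mean())))
need((h[0],h[1],.15),(.999,-.035))
```

```text
305 330 118 141 444
handle [ 0.61324444 -0.18588179  0.085     ]
blue [ 0.5667 -0.0929  0.009 ]
blue [ 0.6693 -0.0953  0.009 ]
ridge corner [ 0.5738 -0.1613  0.048 ]
ridge corner [ 0.6507 -0.1664  0.048 ]
998
(array([ 0.57023393, -0.19208276,  0.27950512]), np.float64(0.053946636186431675))
turn5 [-0.    0.   -0.01] shift30 [1.98 1.18 2.71]
```

```bash
python3 -m jog '[[0,0,0,1,0.6,0,1],[0,0,0,0.98,0.58,0,1],[0,0,0,0,0,1,1],[0,0,0,0,0,1,1],[0,0,0,0,0,1,1]]' 30 >/dev/null
python3 -m jog '[[0,0,0,0,0,1,1],[0,0,0,0,0,1,1],[0,0,0,0,0,0.84,1],[0,0,0,0,0,0,-1],[0,0,0,0,0,0,-1]]' 
python3 -m jog '[[0,0,0,0,0,0,-1],[0,0,0,0,0,0,-1],[0,0,0,0,0,0,-1],[0,0,0,0,0,0,-1]]' 
python3 -c "
from h import *
need((.611,-.227,.056),(.999,-.035))"
```

```text
t: 5.18
tool_pos: [0.6142, -0.1862, 0.0574]
tool_rot: [2.26, 2.18, 0.001]
contact_force: [0.1, -0.4, 0.6]
opening: 0.0513
grip_force: 0.0
t: 5.68
tool_pos: [0.6134, -0.1858, 0.0581]
tool_rot: [-2.259, -2.183, 0.003]
contact_force: [-6.2, -1.1, 6.0]
opening: 0.0209
grip_force: 30.1
turn5 [-0.02  0.01  0.01] shift30 [-1.38 -0.03  0.07]
```

```bash
python3 -m jog '[[0,0,0,-0.3,0,0,-1],[0,0,0,-0.4,0,0,-1],[0,0,0,-0.4,0,0,-1],[0,0,0,-0.27,0,0,-1],[0,0,0,0,0,0,-1]]' 
python3 -m jog '[[0,0,0,0,0,0,-1],[0,0,0,0,0,0,-1],[0,0,0,0,0,0,1],[0,0,0,0,0,0,1],[0,0,0,0,0,0,1]]' 
python3 -m jog '[[0,0,0,0,0,-1,1],[0,0,0,0,0,-1,1],[0,0,0,0,0,-1,1],[0,0,0,0,0,-1,1],[0,0,0,0,0,-1,1]]'
python3 - <<'E'
from h import *
d=grab('wrist','w2.png')
E
```

```text
t: 6.3
tool_pos: [0.6124, -0.2227, 0.058]
tool_rot: [-2.255, -2.178, -0.007]
contact_force: [-6.2, 14.1, 10.2]
opening: 0.0211
grip_force: 30.4
t: 6.92
tool_pos: [0.6125, -0.2267, 0.0563]
tool_rot: [2.26, 2.182, 0.0]
contact_force: [0.2, -0.3, 0.8]
opening: 0.0742
grip_force: 0.0
t: 7.55
tool_pos: [0.6123, -0.2266, 0.207]
tool_rot: [2.26, 2.182, -0.0]
contact_force: [0.2, 0.2, -0.2]
opening: 0.0852
grip_force: 0.0
```

View pics/w2.png

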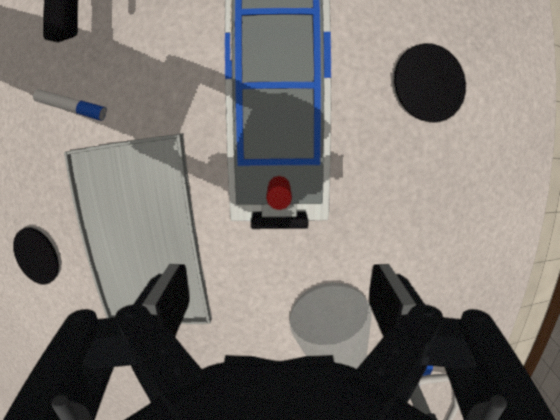

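Wrist view: pocket-a ridge corners at (238,162) and (320,162), blue marks near (229,55) and (327,55), and the handle at (279,192), so the carrier is close to loading. I'll quantify that now.

Run:
```python
from h import *
d=grab('wrist')
hsv=cv2.cvtColor(np.asarray(d['img']),cv2.COLOR_RGB2HSV)
m=cv2.inRange(hsv,(108,120,40),(125,255,255)); m[:,:215]=0;m[:,345:]=0;m[180:]=0
for x0,x1 in((222,231),(324,333)):
    k=m[30:85,x0:x1]; ys,xs=np.nonzero(k); print('mark',ys.min()+30,ys.max()+30,plane(d,xs.mean()+x0,ys.mean()+30,.009).round(4))
# ridge rows along the column 265..295
rows=np.nonzero(m[:,262:298].mean(1)>128)[0]; print(rows)
for s in np.split(rows,np.nonzero(np.diff(rows)>1)[0]+1): print('ridge',s.mean(),plane(d,279,s.mean(),.048).round(4))
for v in(48,125):
    c=np.nonzero(m[v])[0]; L=c[c<260];U=c[c>300]; print(v,L.min(),L.max(),U.min(),U.max(),plane(d,L.max(),v,.048).round(4),plane(d,U.min(),v,.048).round(4))
# other view points
print('tray corners',[plane(d,*p,.014).round(3) for p in((67,153),(182,136),(209,320),(104,320))])
```

```text
mark 33 76 [ 0.5648 -0.0919  0.009 ]
mark 32 75 [ 0.6691 -0.0923  0.009 ]
[  8   9  10  11  12  13  81  82  83  84  85  86 156 157 158 159 160 161
 162]
ridge 10.5 [ 0.6224 -0.0555  0.048 ]
ridge 83.5 [ 0.6198 -0.1274  0.048 ]
ridge 159.0 [ 0.6173 -0.1991  0.048 ]
48 223 238 310 325 [ 0.5831 -0.0911  0.048 ] [ 0.6497 -0.0937  0.048 ]
125 234 239 310 315 [ 0.5809 -0.1649  0.048 ] [ 0.6475 -0.1674  0.048 ]
tray corners [array([ 0.36 , -0.178,  0.014]), array([ 0.514, -0.174,  0.014]), array([ 0.518, -0.409,  0.014]), array([ 0.356, -0.419,  0.014])]
```

Carrier is at loading within 1 mm, with pocket_b at (.616,-.0915). Next I'll move over the mat.

```bash
python3 -m jog '[[0,0,0,1,-0.48,0,1],[0,0,0,1,-0.48,0,1],[0,0,0,1,-0.48,0,1],[0,0,0,1,-0.48,0,1],[0,0,0,1,-0.48,0,1]]'  >/dev/null
python3 -m jog '[[0,0,0,1,-0.48,0,1],[0,0,0,1,-0.48,0,1],[0,0,0,1,-0.48,0,1],[0,0,0,1,-0.48,0,1],[0,0,0,1,-0.48,0,1]]' >/dev/null
python3 -m jog '[[0,0,0,1,-0.48,0,1],[0,0,0,1,-0.48,0,1],[0,0,0,1,-0.48,0,1],[0,0,0,0.7,-0.46,0,1],[0,0,0,0,0,0,1]]'
cat > dish.py <<'E'
from h import *
def dishes(d,ztop,box=None,save=None):
    """white membranes: ellipse centre, cast to ztop"""
    hsv=cv2.cvtColor(np.asarray(d['img']),cv2.COLOR_RGB2HSV)
    m=cv2.inRange(hsv,(0,0,105),(180,70,255))
    if box: k=np.zeros_like(m); x0,y0,x1,y1=box; k[y0:y1,x0:x1]=m[y0:y1,x0:x1]; m=k
    m=cv2.morphologyEx(m,cv2.MORPH_CLOSE,np.ones((5,5),np.uint8))
    out=[]
    for c in cv2.findContours(m,cv2.RETR_EXTERNAL,cv2.CHAIN_APPROX_NONE)[0]:
        if len(c)<20: continue
        h=cv2.convexHull(c); (u,v),ax,_=cv2.fitEllipse(h) if len(h)>5 else ((0,0),(0,1),0)
        a=cv2.contourArea(h)
        if min(ax)>12 and min(ax)/max(ax)>.6 and abs(a/(np.pi*ax[0]*ax[1]/4)-1)<.12: out.append(((u,v),ax,plane(d,u,v,ztop)))
    return out
E
python3 - <<'E'
from dish import *
d=grab('wrist','w3.png')
for o in dishes(d,.018): print(np.round(o[0],1),np.round(o[1],1),o[2].round(4))
E
```

```text
t: 9.52
tool_pos: [0.4247, 0.1921, 0.2047]
tool_rot: [-2.256, -2.185, 0.002]
contact_force: [0.5, 0.3, 0.4]
opening: 0.0856
grip_force: 0.0
[239.6 139.3] [44.9 45.7] [0.3866 0.2398 0.018 ]
[310.4  91.2] [46.2 47.8] [0.4594 0.2862 0.018 ]
```

View pics/w3.png

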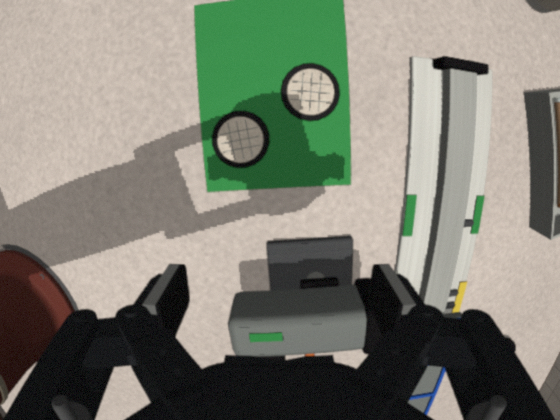

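Wrist view: dishes at (240,139) and (310,91), agreeing with the triangulation to within 1 mm, and both lie flat. I'll pick A.

```bash
python3 -m jog '[[0,0,0,0.8,0.26,0,1],[0,0,0,0.8,0.26,0,1],[0,0,0,0.8,0.26,0.6,1],[0,0,0,0.78,0.27,1,1],[0,0,0,0,0,1,1]]'  >/dev/null
python3 -m jog '[[0,0,0,0,0,1,1],[0,0,0,0,0,1,1],[0,0,0,0,0,1,1],[0,0,0,0,0,0.7,1],[0,0,0,0,0,0.3,1]]' 25
python3 -m jog '[[0,0,0,0,0,0,-1],[0,0,0,0,0,0,-1],[0,0,0,0,0,0,-1],[0,0,0,0,0,0,-1]]'
python3 -c "
from h import *
need((.4594,.2862,.006),(.999,-.035))"
```

```text
t: 10.82
tool_pos: [0.4599, 0.2841, 0.006]
tool_rot: [-2.26, -2.181, 0.005]
contact_force: [-0.0, 0.0, 0.1]
opening: 0.0855
grip_force: 0.0
t: 11.32
tool_pos: [0.4613, 0.286, 0.0091]
tool_rot: [2.259, 2.182, 0.003]
contact_force: [-0.0, -0.7, 2.7]
opening: 0.0581
grip_force: 27.0
turn5 [ 0.02 -0.01  0.01] shift30 [ 0.   -0.06  0.1 ]
```

```bash
python3 -m jog '[[0,0,0,0,0,0,1],[0,0,0,0,0,0,1],[0,0,0,0,0,-0.17,1],[0,0,0,0,0,0,-1],[0,0,0,0,0,0,-1]]' 
python3 -m jog '[[0,0,0,0,0,0,-1],[0,0,0,0,0,0,-1],[0,0,0,0,0,0,-1]]'
python3 -m jog '[[0,0,0,0,0,-0.5,-1],[0,0,0,0,0,-1,-1],[0,0,0,0,0,-1,-1],[0,0,0,0,0,-1,-1],[0,0,0,0,0,0,-1]]'
python3 - <<'E'
from h import *
d=grab('wrist','w4.png')
need((.619,-.0195,.125),(.999,-.035))
E
```

```text
t: 11.95
tool_pos: [0.4625, 0.2865, 0.0159]
tool_rot: [2.258, 2.182, 0.006]
contact_force: [1.7, 2.8, 20.8]
opening: 0.0518
grip_force: 12.9
t: 12.32
tool_pos: [0.4634, 0.287, 0.0173]
tool_rot: [2.258, 2.181, 0.009]
contact_force: [-4.0, -0.7, 17.0]
opening: 0.05
grip_force: 23.5
t: 12.95
tool_pos: [0.4624, 0.2865, 0.1212]
tool_rot: [2.258, 2.181, 0.009]
contact_force: [0.6, 0.6, -0.9]
opening: 0.0168
grip_force: 22.5
turn5 [ 0.02 -0.01  0.01] shift30 [-9.99  5.62 -0.2 ]
```

View pics/w4.png

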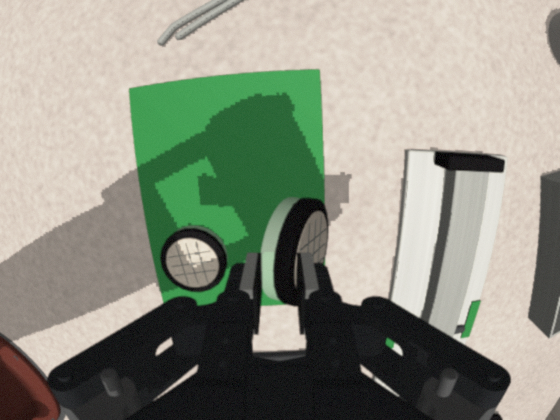

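The dish slipped: it was gripped too high, and at (300,250) it now hangs edge-on between the pads with its membrane facing +x. I'll look from the side to plan laying it back.

Run:
```python
from h import *
S=grab('side')
P,M=frame(); 
u,v=proj(S,P).round().astype(int); print(P,u,v,proj(S,P+[0,0,.0187]), proj(S,P+[0,0,-.03]))
img=cv2.cvtColor(np.asarray(S['img']),cv2.COLOR_RGB2BGR)[max(0,v-60):v+60,u-80:u+80]
cv2.imwrite('pics/s4.png',cv2.resize(img,None,fx=4.5,fy=4.5,interpolation=cv2.INTER_CUBIC))
```

```text
[0.46022405 0.28550412 0.11756081] 236 259 [235.32619503 252.2784571 ] [236.31752485 270.24697035]
```

View pics/s4.png

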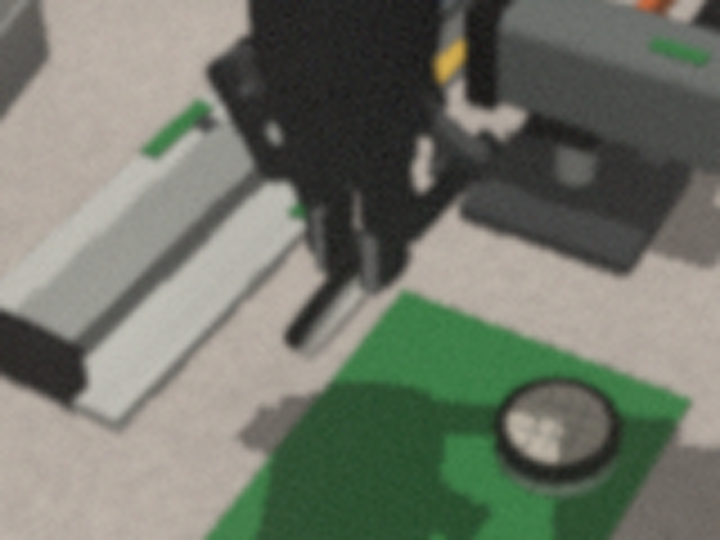

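The side view shows the dish hanging from its upper edge, membrane facing up and towards +x. I'll shift it clear of B, tilt the tool outwards so the dish comes nearly flat, lower it to contact, then release a little and withdraw.

```bash
python3 -m jog '[[0,0,0,0.5,-0.2,-0.3,-1],[0,0,0,0.5,-0.2,0,-1],[0,0,0,0.4,-0.2,0,-1],[-0.5,0,0,0,0,0,-1],[-0.5,0,0,0,0,0,-1]]' 
python3 -m jog '[[-1,0,0,0,0,0,-1],[-1,0,0,0,0,0,-1],[-1,0,0,0,0,0,-1],[-1,0,0,0,0,0,-1],[-1,0,0,0,0,0,-1]]' 
python3 -m jog '[[-1,0,0,0,0,0,-1],[-1,0,0,0,0,0,-1],[0,0,0,0,0,0,-1]]'
python3 - <<'E'
from h import *
S=grab('side')
P,M=frame(); print(P,M.round(2))
u,v=proj(S,P).round().astype(int); print(u,v)
img=cv2.cvtColor(np.asarray(S['img']),cv2.COLOR_RGB2BGR)[max(0,v-60):v+60,u-80:u+80]
cv2.imwrite('pics/s5.png',cv2.resize(img,None,fx=4.5,fy=4.5,interpolation=cv2.INTER_CUBIC))
E
```

```text
t: 13.68
tool_pos: [0.4437, 0.3283, 0.1268]
tool_rot: [2.211, 2.137, 0.095]
contact_force: [0.1, -0.9, -0.0]
opening: 0.0176
grip_force: 16.8
t: 14.3
tool_pos: [0.4437, 0.328, 0.1274]
tool_rot: [1.954, 1.888, 0.511]
contact_force: [0.9, 0.0, -0.1]
opening: 0.0171
grip_force: 22.7
t: 14.68
tool_pos: [0.4422, 0.3276, 0.1254]
tool_rot: [1.843, 1.784, 0.646]
contact_force: [-0.2, 0.3, -0.7]
opening: 0.0171
grip_force: 22.7
[0.44313657 0.32804299 0.1265724 ] [[ 0.03  0.77  0.64]
 [ 1.   -0.03 -0.02]
 [-0.    0.64 -0.77]]
231 273
```

View pics/s5.png

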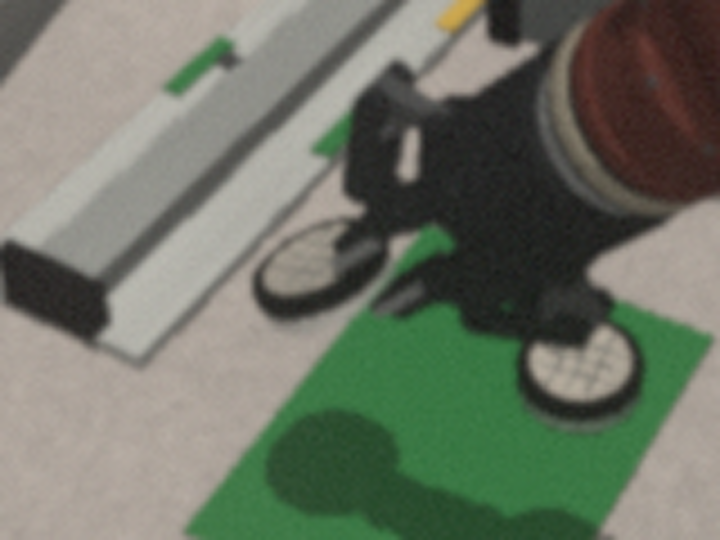

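Dish is nearly level, membrane up. I'll lower it.

```bash
python3 -m jog '[[0,0,0,0,-0.4,-0.32,-1],[0,0,0,0,-0.4,-0.32,-1],[0,0,0,0,-0.64,0.77,-1],[0,0,0,0,-0.64,0.77,-1],[0,0,0,0,0,0,-1]]' 
python3 -m jog '[[0,0,0,0,-0.32,0.38,-1],[0,0,0,0,-0.16,0.19,-1],[0,0,0,0,-0.11,0.13,-1],[0,0,0,0,0,0,-1]]'
python3 - <<'E'
from h import *
S=grab('side')
P,M=frame(); print(P)
u,v=proj(S,P).round().astype(int); print(u,v)
img=cv2.cvtColor(np.asarray(S['img']),cv2.COLOR_RGB2BGR)[max(0,v-60):v+60,u-80:u+80]
cv2.imwrite('pics/s6.png',cv2.resize(img,None,fx=4.5,fy=4.5,interpolation=cv2.INTER_CUBIC))
E
```

```text
t: 15.35
tool_pos: [0.4116, 0.3279, 0.0636]
tool_rot: [1.844, 1.784, 0.641]
contact_force: [0.2, 0.1, -0.4]
opening: 0.0172
grip_force: 22.7
t: 15.85
tool_pos: [0.4136, 0.3294, 0.0392]
tool_rot: [1.844, 1.781, 0.648]
contact_force: [1.1, -0.4, 0.0]
opening: 0.0169
grip_force: 22.7
[0.41370173 0.32951087 0.03941661]
246 311
```

View pics/s6.png

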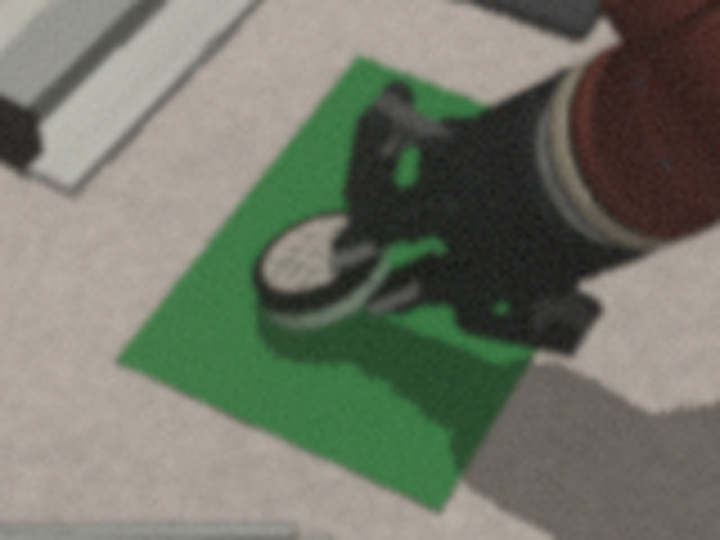

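```bash
python3 -m jog '[[0,0,0,0,-0.11,0.13,-1],[0,0,0,0,-0.05,0.06,-1],[0,0,0,0,0,0,-1]]' 
python3 -m jog '[[0,0,0,0,-0.05,0.06,-1],[0,0,0,0,-0.05,0.06,-1],[0,0,0,0,0,0,-1]]' 
python3 -m jog '[[0,0,0,0,-0.05,0.06,-1],[0,0,0,0,-0.03,0.04,-1],[0,0,0,0,0,0,-1]]'
```

```text
t: 16.27
tool_pos: [0.4134, 0.3292, 0.0312]
tool_rot: [1.844, 1.782, 0.648]
contact_force: [0.4, 0.3, -0.5]
opening: 0.017
grip_force: 22.7
t: 16.65
tool_pos: [0.4146, 0.3303, 0.0285]
tool_rot: [1.842, 1.78, 0.652]
contact_force: [-3.4, -1.4, 6.2]
opening: 0.017
grip_force: 28.0
t: 17.02
tool_pos: [0.4157, 0.331, 0.0259]
tool_rot: [1.841, 1.78, 0.655]
contact_force: [1.5, -1.0, 6.2]
opening: 0.0172
grip_force: 28.9
```

```bash
python3 -m jog '[[0,0,0,0,0,0,-0.35],[0,0,0,0,0,0,-0.35],[0,0,0,0,0,0,-0.35],[0,0,0,0,0,-0.2,-0.35],[0,0,0,0,0,-0.5,-0.35]]' 
python3 -m jog '[[0,0,0,0,0,-1,-0.35],[0,0,0,0,0,-1,-0.35],[0,0,0,0,0,-1,-0.35],[0,0,0,0,0,-1,0],[0,0,0,0,0,-1,1]]' 
python3 -m jog '[[1,0,0,0,0,-0.5,1],[1,0,0,0,0,-0.5,1],[1,0,0,0,0,0,1],[1,0,0,0,0,0,1],[1,0,0,0,0,0,1]]' >/dev/null
python3 -m jog '[[1,0,0,-0.6,0.6,0,1],[1,0,0,-0.6,0.6,0,1],[1,0,0,-0.6,0.6,0,1],[0,0,0,-0.6,0.6,0,1],[0,0,0,0,0,0,1]]'
python3 - <<'E'
from dish import *
d=grab('wrist','w7.png');P,M=frame();print(P,M.round(2))
for o in dishes(d,.018): print(np.round(o[0],1),np.round(o[1],1),o[2].round(4))
E
```

```text
t: 17.65
tool_pos: [0.3996, 0.3292, 0.0386]
tool_rot: [1.844, 1.782, 0.646]
contact_force: [-0.5, -1.0, -0.1]
opening: 0.028
grip_force: 0.0
t: 18.27
tool_pos: [0.3028, 0.3329, 0.1547]
tool_rot: [1.844, 1.782, 0.649]
contact_force: [-0.5, 1.7, 0.2]
opening: 0.0592
grip_force: 0.0
t: 19.52
tool_pos: [0.3546, 0.2585, 0.1871]
tool_rot: [-2.262, -2.18, 0.0]
contact_force: [-0.0, -0.4, -0.1]
opening: 0.0854
grip_force: 0.0
[0.35389961 0.25912355 0.18700215] [[ 0.04  1.   -0.  ]
 [ 1.   -0.04  0.  ]
 [ 0.   -0.   -1.  ]]
```

View pics/w7.png

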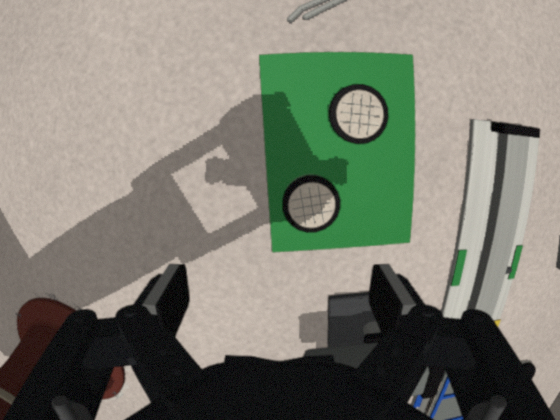

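Both dishes lie flat and membrane up, at (358,113) and (312,204). I'll re-measure, using all contours.

```bash
sed -i 's/RETR_EXTERNAL/RETR_LIST/' dish.py
python3 - <<'E'
from dish import *
d=grab('wrist')
for o in dishes(d,.018): 
    print(np.round(o[0],1),np.round(o[1],1),o[2].round(4)); need((o[2][0],o[2][1],-.002),(.999,-.035))
E
```

```text
[312.4 205.8] [44.6 46. ] [0.3874 0.2393 0.018 ]
turn5 [-0.01 -0.    0.  ] shift30 [-0.64  1.15  6.3 ]
[360.3 114.5] [47.2 48.8] [0.4356 0.3297 0.018 ]
turn5 [-0.01 -0.    0.  ] shift30 [2.43 2.65 6.3 ]
```

```bash
python3 -m jog '[[0,0,0,0.8,0.88,0,1],[0,0,0,0.8,0.88,0,1],[0,0,0,0.83,0.89,0.6,1],[0,0,0,0,0,1,1],[0,0,0,0,0,1,1]]'  >/dev/null
python3 -m jog '[[0,0,0,0,0,1,1],[0,0,0,0,0,1,1],[0,0,0,0,0,1,1],[0,0,0,0,0,0.5,1],[0,0,0,0,0,0,1]]' 
python3 -m jog '[[0,0,0,0,0,0.2,1],[0,0,0,0,0,0,-1],[0,0,0,0,0,0,-1],[0,0,0,0,0,0,-1]]' 25
python3 -m jog '[[0,0,0,0,0,0,-1],[0,0,0,0,0,0,-1]]'
```

```text
t: 20.88
tool_pos: [0.4347, 0.3296, 0.0032]
tool_rot: [-2.258, -2.183, 0.003]
contact_force: [-0.8, -0.2, -0.2]
opening: 0.0853
grip_force: 0.0
t: 21.38
tool_pos: [0.4368, 0.3299, -0.0009]
tool_rot: [2.259, 2.182, 0.003]
contact_force: [-0.9, 0.2, 4.6]
opening: 0.0591
grip_force: 27.2
t: 21.62
tool_pos: [0.4368, 0.3299, -0.0009]
tool_rot: [2.259, 2.182, 0.003]
contact_force: [-1.9, -1.2, 5.9]
opening: 0.0591
grip_force: 27.4
```

```bash
python3 -m jog '[[0,0,0,0,0,-0.3,-1],[0,0,0,0,0,-1,-1],[0,0,0,0,0,-1,-1],[0,0,0,0,0,-1,-1],[0,0,0,0,0,-1,-1]]'
python3 -m jog '[[0,0,0,0,0,-0.5,-1],[0,0,0,0,0,0,-1]]' >/dev/null
python3 - <<'E'
from h import *
S=grab('side')
P,M=frame(); print(P)
u,v=proj(S,P).round().astype(int); print(u,v)
img=cv2.cvtColor(np.asarray(S['img']),cv2.COLOR_RGB2BGR)[max(0,v-50):v+50,u-67:u+67]
cv2.imwrite('pics/s8.png',cv2.resize(img,None,fx=5.5,fy=5.5,interpolation=cv2.INTER_CUBIC))
need((.619,-.0195,.16),(.999,-.035))
E
```

```text
t: 22.25
tool_pos: [0.4355, 0.3291, 0.1278]
tool_rot: [-2.259, -2.182, 0.001]
contact_force: [1.0, 0.2, -0.2]
opening: 0.0591
grip_force: 27.1
[0.43574417 0.32929356 0.14159454]
234 269
turn5 [-0.01  0.    0.  ] shift30 [-11.41   6.51  -0.61]
```

View pics/s8.png

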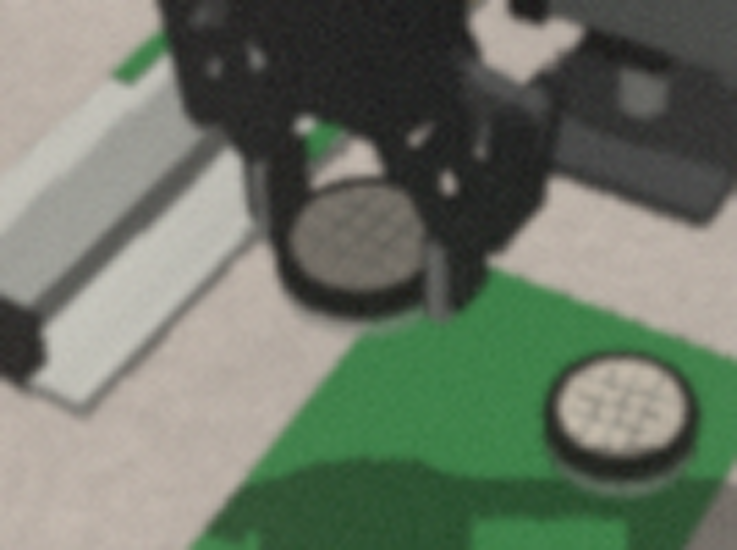

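Dish is held level with B undisturbed on the mat. I'll go to pocket_c via the rail side.

```bash
python3 -m jog '[[0,0,0,0,1,0,-1],[0,0,0,0,1,0,-1],[0,0,0,0,1,0,-1],[0,0,0,0,1,0,-1],[0,0,0,-0.6,1,0,-1]]' 30
python3 -m jog '[[0,0,0,-1,1,0,-1],[0,0,0,-1,0.5,0,-1],[0,0,0,-1,0,0,-1],[0,0,0,-1,0,0,-1],[0,0,0,-1,0,0,-1]]' >/dev/null
python3 -m jog '[[0,0,0,-1,0,0,-1],[0,0,0,-1,0,0,-1],[0,0,0,-1,0,0,-1],[0,0,0,-0.8,0,0,-1],[0,0,0,0,0,0,-1]]'
python3 - <<'E'
from dish import *
P,M=frame();print(P)
d=grab('wrist','w9.png'); need((.619,-.0195,.041),(.999,-.035))
hsv=cv2.cvtColor(np.asarray(d['img']),cv2.COLOR_RGB2HSV)
m=cv2.inRange(hsv,(108,120,40),(125,255,255)); n,l,st,c=cv2.connectedComponentsWithStats(m)
print([(st[i].tolist()) for i in range(1,n) if st[i,4]>30])
for c in dishes(d,.16): print(np.round(c[0],1),np.round(c[1],1),c[2].round(4))
E
```

```text
t: 23.18
tool_pos: [0.5849, 0.3063, 0.1392]
tool_rot: [-2.257, -2.183, 0.006]
contact_force: [-0.5, -0.3, -0.4]
opening: 0.0586
grip_force: 33.5
t: 24.42
tool_pos: [0.6199, 0.0396, 0.1397]
tool_rot: [-2.26, -2.178, 0.004]
contact_force: [0.8, 1.0, 0.6]
opening: 0.0585
grip_force: 33.5
[0.61994885 0.03958662 0.13974016]
turn5 [-0.04 -0.01 -0.01] shift30 [-2.    0.03  3.3 ]
[[326, 315, 7, 24, 112], [228, 319, 5, 21, 61], [315, 325, 8, 32, 200], [237, 326, 9, 31, 189]]
[278.7 285.6] [ 90.6 106.1] [0.6204 0.0416 0.16  ]
```

```bash
python3 -m jog '[[0,0,0,-1,0,0,-1],[0,0,0,-1.0,0.02,0,-1],[0,0,0,-0.03,0,1,-1],[0,0,0,0,0,1,-1],[0,0,0,0,0,0.6,-1]]' >/dev/null
python3 -m jog '[[0,0,0,0,0,0.3,-1],[0,0,0,0,0,0.2,-1],[0,0,0,0,0,0,-1]]' 
python3 -c "
from h import *
need((.619,-.0205,.040),(.999,-.035))"
```

```text
t: 25.48
tool_pos: [0.62, -0.0199, 0.0495]
tool_rot: [2.259, 2.183, 0.001]
contact_force: [0.0, -0.3, 0.2]
opening: 0.0586
grip_force: 33.5
turn5 [0.01 0.   0.01] shift30 [-0.02 -0.03  0.32]
```

```bash
python3 -m jog '[[0,0,0,0,-0.03,0.12,-1],[0,0,0,0,0,0.1,-1],[0,0,0,0,0,0,-1]]' 
python3 -m jog '[[0,0,0,0,0,0.06,-1],[0,0,0,0,0,0.05,-1],[0,0,0,0,0,0,-1]]'
```

```text
t: 25.85
tool_pos: [0.6192, -0.0201, 0.0433]
tool_rot: [2.259, 2.182, 0.001]
contact_force: [-0.5, 0.2, 3.1]
opening: 0.059
grip_force: 35.1
t: 26.22
tool_pos: [0.6194, -0.0201, 0.0431]
tool_rot: [2.259, 2.183, -0.0]
contact_force: [-10.7, 1.5, 20.1]
opening: 0.0589
grip_force: 45.4
```

```bash
python3 -m jog '[[0,0,0,0,0,-0.12,-1],[0,0,0,0,-0.05,0,-1],[0,0,0,0,0,0,-1]]' 
python3 -m jog '[[0,0,0,0,0,0.06,-1],[0,0,0,0,0,0.04,-1],[0,0,0,0,0,0,-1]]'
```

```text
t: 26.6
tool_pos: [0.6181, -0.0201, 0.0433]
tool_rot: [2.259, 2.181, 0.002]
contact_force: [2.3, -0.0, 3.4]
opening: 0.0592
grip_force: 36.1
t: 26.98
tool_pos: [0.6182, -0.0201, 0.0431]
tool_rot: [2.259, 2.182, 0.0]
contact_force: [-7.2, 1.3, 18.2]
opening: 0.0585
grip_force: 44.2
```

```bash
python3 -m jog '[[0,0,0,0,0,-0.1,-1],[0,0,0,0,0,0,0.55],[0,0,0,0,0,0,0.7],[0,0,0,0,0,0,1],[0,0,0,0,0,0,1]]' 
python3 -m jog '[[0,0,0,0,0,-0.5,1],[0,0,0,0,0,-1,1],[0,0,0,0,0,-1,1],[0,0,0,-0.9,0,-1,1],[0,0,0,-0.9,0,-1,1]]' 
python3 -m jog '[[0,0,0,-0.7,0,-0.3,1],[0,0,0,0,0,0,1]]' >/dev/null
cat > chk.py <<'E'
from dish import *
# deck measured from ridges + dishes in wrist picture
def deckchk(d,ztop=.060):
    for o in dishes(d,ztop): print('dish',np.round(o[0],1),np.round(o[1],1),o[2].round(4))
E
python3 - <<'E'
from chk import *
P,M=frame();print(P)
d=grab('wrist','w10.png'); deckchk(d)
E
```

```text
t: 27.6
tool_pos: [0.617, -0.0199, 0.0423]
tool_rot: [-2.259, -2.182, 0.001]
contact_force: [0.2, 0.1, 1.4]
opening: 0.0852
grip_force: 0.0
t: 28.22
tool_pos: [0.6156, -0.0743, 0.1803]
tool_rot: [2.257, 2.183, 0.001]
contact_force: [0.3, -0.5, 0.1]
opening: 0.0853
grip_force: 0.0
[ 0.61491593 -0.09619541  0.18771324]
dish [429.6 199.2] [73.  81.6] [ 0.756  -0.1012  0.06  ]
dish [277.9 108.7] [56.3 56.7] [ 0.6177 -0.0194  0.06  ]
```

View pics/w10.png

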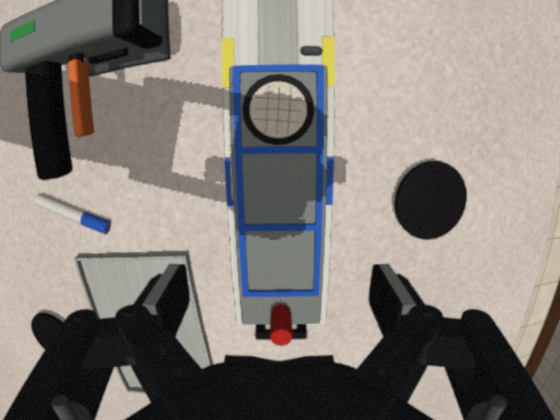

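Dish A sits in pocket_c at pixel (278,109). Now B.

```bash
python3 -m jog '[[0,0,0,1,-0.94,0,1],[0,0,0,1,-0.94,0,1],[0,0,0,1,-0.94,0,1],[0,0,0,1,-0.94,0,1],[0,0,0,1,-0.94,0,1]]'  >/dev/null
python3 -m jog '[[0,0,0,1,-0.94,0,1],[0,0,0,1,-0.94,0,1],[0,0,0,1,-0.94,0,1],[0,0,0,0.27,-0.3,0,1],[0,0,0,0,0,0,1]]'
python3 - <<'E'
from dish import *
d=grab('wrist')
for o in dishes(d,.018): 
    print(np.round(o[0],1),np.round(o[1],1),o[2].round(4)); need((o[2][0],o[2][1],-.0005),(.999,-.035))
E
```

```text
t: 29.78
tool_pos: [0.3881, 0.1615, 0.1859]
tool_rot: [-2.257, -2.185, 0.002]
contact_force: [-0.3, -0.6, -1.0]
opening: 0.0854
grip_force: 0.0
[256.4  60.5] [48.7 50.8] [0.3716 0.2858 0.018 ]
turn5 [-0.01  0.01  0.01] shift30 [ 4.14 -0.72  6.22]
```

B was knocked to (.372,.286). I'll move closer and re-measure before gripping.

```bash
python3 -m jog '[[0,0,0,1,-0.36,0,1],[0,0,0,1,-0.36,0,1],[0,0,0,0,0,0,1]]'  >/dev/null
python3 - <<'E'
from dish import *
d=grab('wrist'); S=grab('side')
for o in dishes(d,.018): 
    print(np.round(o[0],1),np.round(o[1],1),o[2].round(4)); need((o[2][0],o[2][1],-.0005),(.999,-.035)); w=o
for o in dishes(S,.018,(180,250,330,370)): print('side',np.round(o[0],1),np.round(o[1],1),o[2].round(4),tri(d,w[0],S,o[0]))
E
```

```text
[278.5 122.7] [47.7 49.2] [0.3718 0.2858 0.018 ]
turn5 [-0.    0.01 -0.  ] shift30 [ 2.16 -0.01  6.24]
```

```bash
python3 -m jog '[[0,0,0,0.8,0,0,1],[0,0,0,0.8,0,0.6,1],[0,0,0,0.56,0,1,1],[0,0,0,0,0,1,1],[0,0,0,0,0,1,1]]'  >/dev/null
python3 -m jog '[[0,0,0,0,0,1,1],[0,0,0,0,0,1,1],[0,0,0,0,0,0.5,1],[0,0,0,0,0,0.14,1],[0,0,0,0,0,0,1]]' 
python3 -m jog '[[0,0,0,0,0,0,-1],[0,0,0,0,0,0,-1],[0,0,0,0,0,0,-1],[0,0,0,0,0,0,-1]]' 30
```

```text
t: 31.55
tool_pos: [0.3723, 0.2867, 0.0003]
tool_rot: [2.26, 2.182, 0.002]
contact_force: [0.2, -0.2, 0.3]
opening: 0.0852
grip_force: 0.0
t: 32.05
tool_pos: [0.3725, 0.2872, 0.001]
tool_rot: [2.259, 2.182, 0.004]
contact_force: [-1.7, -0.8, 6.8]
opening: 0.0584
grip_force: 32.6
```

```bash
python3 -m jog '[[0,0,0,0,0,-0.3,-1],[0,0,0,0,0,-1,-1],[0,0,0,0,0,-1,-1],[0,0,0,0,0,-1,-1],[0,0,0,0,0.4,-1,-1]]'
python3 -m jog '[[0,0,0,0,1,-0.5,-1],[0,0,0,0,1,0,-1],[0,0,0,0,1,0,-1],[0,0,0,0,1,0,-1],[0,0,0,0,1,0,-1]]'
python3 -m jog '[[0,0,0,0,1,0,-1],[0,0,0,0,1,0,-1],[0,0,0,-1,0.8,0,-1],[0,0,0,-1,0,0,-1],[0,0,0,-1,0,0,-1]]'
python3 -m jog '[[0,0,0,-1,0,0,-1],[0,0,0,-1,0,0,-1],[0,0,0,-1,0,0,-1],[0,0,0,-1,0,0,-1],[0,0,0,0,0,0,-1]]'
python3 -c "
from dish import *
need((.6164,-.0905,.06),(.999,-.035))
d=grab('wrist')
for o in dishes(d,.16): print(np.round(o[0],1),np.round(o[1],1),o[2].round(4),frame()[0])"
```

```text
t: 32.67
tool_pos: [0.3828, 0.2862, 0.1296]
tool_rot: [-2.258, -2.183, 0.0]
contact_force: [1.5, 0.4, -0.7]
opening: 0.0587
grip_force: 32.4
t: 33.3
tool_pos: [0.5341, 0.2809, 0.1437]
tool_rot: [-2.259, -2.183, 0.0]
contact_force: [-1.1, 0.4, -0.3]
opening: 0.0587
grip_force: 32.4
t: 33.92
tool_pos: [0.6141, 0.1873, 0.1435]
tool_rot: [-2.259, -2.183, 0.001]
contact_force: [0.0, -0.3, 0.1]
opening: 0.0591
grip_force: 32.5
t: 34.55
tool_pos: [0.6098, 0.0667, 0.1437]
tool_rot: [-2.262, -2.18, 0.0]
contact_force: [-0.3, 0.2, -0.4]
opening: 0.0586
grip_force: 32.5
turn5 [-0.    0.   -0.03] shift30 [-5.23  0.4   2.79]
[278.7 286.1] [ 89.4 104.6] [0.6101 0.0661 0.16  ] [0.60987001 0.06786119 0.14369237]
```

```bash
python3 -m jog '[[0,0,0,-1,0.2,0,-1],[0,0,0,-1,0.2,0,-1],[0,0,0,-1,0,0,-1],[0,0,0,-1,0,0,-1],[0,0,0,-1,0,0,-1]]' >/dev/null
python3 -m jog '[[0,0,0,-0.2,0,0,-1],[0,0,0,0,0,1,-1],[0,0,0,0,0,1,-1],[0,0,0,0,0,0.7,-1],[0,0,0,0,0,0,-1]]'
python3 -c "
from dish import *
need((.6164,-.0895,.06),(.999,-.035))"
```

```text
t: 35.85
tool_pos: [0.6152, -0.0867, 0.0603]
tool_rot: [-2.256, -2.181, 0.003]
contact_force: [-0.5, -0.1, -0.3]
opening: 0.0587
grip_force: 32.5
turn5 [-0.05 -0.01  0.02] shift30 [-0.09  0.04  0.01]
```

```bash
python3 -m jog '[[0,0,0,-0.09,0.03,0.2,-1],[0,0,0,0,0,0.2,-1],[0,0,0,0,0,0.08,-1],[0,0,0,0,0,0,-1]]'
python3 -m jog '[[0,0,0,0,0,0.05,-1],[0,0,0,0,0,0.04,-1],[0,0,0,0,0,0,-1]]'
```

```text
t: 36.35
tool_pos: [0.6175, -0.0908, 0.0482]
tool_rot: [-2.26, -2.183, -0.0]
contact_force: [0.7, -0.5, -0.6]
opening: 0.0588
grip_force: 32.5
t: 36.72
tool_pos: [0.6174, -0.0907, 0.0454]
tool_rot: [-2.259, -2.183, 0.0]
contact_force: [-0.2, -0.1, 0.4]
opening: 0.0584
grip_force: 32.5
```

```bash
python3 -m jog '[[0,0,0,0.03,-0.02,0.05,-1],[0,0,0,0,0,0.04,-1],[0,0,0,0,0,0,-1]]'
python3 -m jog '[[0,0,0,0,0,0,0.55],[0,0,0,0,0,0,0.7],[0,0,0,0,0,0,1],[0,0,0,0,0,0,1]]' 
python3 -m jog '[[0,0,0,0,0,-0.5,1],[0,0,0,0,0,-1,1],[0,0,0,0,0,-1,1],[0,0,0,-0.9,0,-1,1],[0,0,0,-0.9,0,-1,1]]' >/dev/null
python3 -m jog '[[0,0,0,-0.9,0,0,1],[0,0,0,0,0,0,1]]'
python3 - <<'E'
from chk import *
P,M=frame();print(P)
d=grab('wrist','w11.png'); deckchk(d)
hsv=cv2.cvtColor(np.asarray(d['img']),cv2.COLOR_RGB2HSV)
m=cv2.inRange(hsv,(108,120,40),(125,255,255)); rows=np.nonzero(m[:,262:298].mean(1)>128)[0]
for s in np.split(rows,np.nonzero(np.diff(rows)>1)[0]+1): print('ridge',s.mean(),plane(d,279,s.mean(),.048).round(4))
g=lambda lo,hi,box: (lambda k:[k[1].mean()+box[0],k[0].mean()+box[1],len(k[0])])(np.nonzero(cv2.inRange(hsv,lo,hi)[box[1]:box[3],box[0]:box[2]]))
r=g((0,120,60),(8,255,255),(230,200,330,400)); print('handle',r,plane(d,r[0],r[1],.083))
E
```

```text
t: 37.1
tool_pos: [0.6169, -0.0898, 0.0433]
tool_rot: [-2.259, -2.183, 0.0]
contact_force: [-2.5, 0.8, 5.0]
opening: 0.0588
grip_force: 35.4
t: 37.6
tool_pos: [0.6169, -0.0899, 0.0427]
tool_rot: [-2.26, -2.183, 0.0]
contact_force: [-0.5, -0.1, 0.6]
opening: 0.0857
grip_force: 0.0
t: 38.48
tool_pos: [0.6145, -0.1725, 0.1797]
tool_rot: [2.26, 2.178, 0.001]
contact_force: [-0.5, 0.5, 0.2]
opening: 0.0858
grip_force: 0.0
[ 0.61447339 -0.17250079  0.1796968 ]
dish [549.3 392.6] [12.4 16.7] [ 1.0999 -0.5528  0.06  ]
dish [ 35.5 296.5] [40.3 62.5] [ 0.3164 -0.2791  0.06  ]
dish [437.1 131.2] [78.4 86.8] [ 0.7551 -0.1138  0.06  ]
dish [277.8 102.3] [58.2 58.6] [ 0.6175 -0.0907  0.06  ]
ridge 61.0 [ 0.6198 -0.0553  0.048 ]
ridge 146.0 [ 0.6171 -0.1274  0.048 ]
ridge 225.5 [ 0.6144 -0.1986  0.048 ]
handle [np.float64(278.1489868891538), np.float64(262.7056019070322), 839] [ 0.61289229 -0.21831266  0.083     ]
```

Both dishes are flat in pockets b and c, and the carrier is at loading. Now I'll grip the handle and push to the middle.

```bash
python3 -m jog '[[0,0,0,-0.9,0,0,1],[0,0,0,-0.85,0,0,1],[0,0,0,0,0,1,1],[0,0,0,0,0,1,1],[0,0,0,0,0,1,1]]' 40 >/dev/null
python3 -m jog '[[0,0,0,0,0,1,1],[0,0,0,0,0,0.1,1],[0,0,0,0,0,0,-1],[0,0,0,0,0,0,-1],[0,0,0,0,0,0,-1]]' 
python3 -m jog '[[0,0,0,0,0,0,-1],[0,0,0,0,0,0,-1],[0,0,0,0,0,0,-1]]' 
python3 -m jog '[[0,0,0,0.25,0,0,-1],[0,0,0,0.4,0,0,-1],[0,0,0,0.5,0,0,-1],[0,0,0,0.5,0,0,-1],[0,0,0,0.5,0,0,-1]]' 
python3 -m jog '[[0,0,0,0.5,0,0,-1],[0,0,0,0.5,0,0,-1],[0,0,0,0.4,0,0,-1],[0,0,0,0.25,0,0,-1],[0,0,0,0.1,0,0,-1]]' 
python3 -m jog '[[0,0,0,0.1,0,0,-1],[0,0,0,0,0,0,-1],[0,0,0,0,0,0,-1]]'
```

```text
t: 39.78
tool_pos: [0.6132, -0.2237, 0.0564]
tool_rot: [2.258, 2.181, 0.001]
contact_force: [0.9, 0.1, -0.4]
opening: 0.0322
grip_force: 0.0
t: 40.15
tool_pos: [0.6124, -0.2236, 0.0562]
tool_rot: [2.259, 2.183, -0.001]
contact_force: [-3.0, 1.2, 7.0]
opening: 0.0209
grip_force: 39.3
t: 40.78
tool_pos: [0.614, -0.1592, 0.0562]
tool_rot: [2.259, 2.183, -0.003]
contact_force: [-7.6, -2.3, 7.8]
opening: 0.0208
grip_force: 39.8
t: 41.4
tool_pos: [0.6154, -0.1062, 0.0562]
tool_rot: [-2.258, -2.182, 0.004]
contact_force: [-8.8, -1.1, 10.4]
opening: 0.0209
grip_force: 40.1
t: 41.78
tool_pos: [0.6155, -0.1033, 0.0562]
tool_rot: [-2.258, -2.182, 0.003]
contact_force: [-9.2, 0.5, 9.9]
opening: 0.0211
grip_force: 40.1
```

```bash
python3 -m jog '[[0,0,0,0,0,0,0],[0,0,0,0,0,0,1],[0,0,0,0,0,0,1],[0,0,0,0,0,-0.5,1],[0,0,0,0,0,-1,1]]' >/dev/null
python3 -m jog '[[0,0,0,0,0,-1,1],[0,0,0,0,0,-1,1],[0,0,0,0,0,-1,1],[0,0,0,0,0,-0.5,1],[0,0,0,0,0,0,1]]'
python3 - <<'E'
from chk import *
P,M=frame();print(P)
d=grab('wrist'); deckchk(d)
hsv=cv2.cvtColor(np.asarray(d['img']),cv2.COLOR_RGB2HSV)
m=cv2.inRange(hsv,(108,120,40),(125,255,255)); rows=np.nonzero(m[:,265:295].mean(1)>128)[0]
for s in np.split(rows,np.nonzero(np.diff(rows)>1)[0]+1): print('ridge',s.mean(),plane(d,279,s.mean(),.048).round(4))
k=cv2.inRange(hsv,(20,120,80),(32,255,255)); n,l,st,c=cv2.connectedComponentsWithStats(k)
for i in range(1,n):
    if st[i,4]>40: print('yel',st[i],plane(d,*c[i],.009).round(4))
need((.42,-.08,.2),(1,.03))
E
```

```text
t: 43.02
tool_pos: [0.6172, -0.1036, 0.2066]
tool_rot: [2.258, 2.181, 0.002]
contact_force: [-0.5, -0.4, 0.0]
opening: 0.0852
grip_force: 0.0
[ 0.6172355  -0.1035822   0.20662798]
dish [421.3 188.9] [71.8 78.5] [ 0.7579 -0.1033  0.06  ]
dish [276.2  47. ] [51.3 54.4] [0.6205 0.0289 0.06  ]
ridge 13.0 [0.6243 0.0647 0.048 ]
ridge 87.5 [ 0.6218 -0.0071  0.048 ]
ridge 164.5 [ 0.6193 -0.0789  0.048 ]
yel [321  35   8  45 294] [0.6703 0.0267 0.009 ]
yel [223  36   7  45 239] [0.5677 0.0283 0.009 ]
turn5 [ 0.    0.   -0.74] shift30 [ 0.97 -6.52  0.16]
```

Carrier is at the middle (0.120). Now the scanner.

```bash
python3 -m jog '[[0,0,-0.74,0,0,0,1],[0,0,0,0.2,-1,0,1],[0,0,0,0.2,-1,0,1],[0,0,0,0.2,-1,0,1],[0,0,0,0.2,-1,0,1]]' >/dev/null
python3 -m jog '[[0,0,0,0.2,-1,0,1],[0,0,0,0,-1,0,1],[0,0,0,0,-0.5,0,1],[0,0,0,0,0,0,1]]'
cat > scan.py <<'E'
from h import *
P,M=frame();print(P)
d=grab('wrist','w12.png')
hsv=cv2.cvtColor(np.asarray(d['img']),cv2.COLOR_RGB2HSV)
k=cv2.inRange(hsv,(5,150,80),(16,255,255)); 
c=max(cv2.findContours(k,cv2.RETR_EXTERNAL,cv2.CHAIN_APPROX_NONE)[0],key=cv2.contourArea)
b=cv2.boxPoints(cv2.minAreaRect(c)); print('orange',b.round(1).tolist(),[plane(d,*p,.096).round(4)[:2].tolist() for p in b])
g=np.asarray(d['img']).max(2)
for z in (.099,):
  for y in (0,-.01,-.02,-.03):
    u0,v0=proj(d,[.40,y,.099]); row=g[int(round(v0)),:]; ur=hsv[int(round(v0)),:]
    dark=row<60; xs=np.nonzero(dark)[0]; 
    for s in np.split(xs,np.nonzero(np.diff(xs)>2)[0]+1):
        if len(s)>8 : print(y,int(round(v0)),s[0],s[-1],plane(d,s[0]-.5,v0,.099).round(4)[:2],plane(d,s[-1]+.5,v0,.099).round(4)[:2])
    o=np.nonzero(k[int(round(v0))])[0]
    if len(o): print('  orange',o[0],o[-1],plane(d,o[0]-.5,v0,.096).round(4)[:2],plane(d,o[-1]+.5,v0,.096).round(4)[:2])
E
python3 scan.py
```

```text
t: 44.2
tool_pos: [0.4195, -0.0789, 0.2031]
tool_rot: [-2.187, -2.252, 0.001]
contact_force: [-0.3, 0.1, -0.3]
opening: 0.0853
grip_force: 0.0
[ 0.41948686 -0.07894272  0.20314621]
orange [[315.20001220703125, 139.8000030517578], [317.3999938964844, 56.79999923706055], [331.3999938964844, 57.20000076293945], [329.1000061035156, 140.1999969482422]] [[0.4461, -0.0252], [0.4454, 0.0395], [0.4561, 0.0399], [0.457, -0.0249]]
0 105 30 40 [0.1854 0.0132] [0.2004 0.0115]
0 105 252 290 [ 0.3969 -0.    ] [0.4261 0.0007]
0 105 458 466 [0.565  0.0134] [0.5742 0.0147]
  orange 317 330 [0.446  0.0016] [0.4568 0.0022]
-0.01 118 0 10 [0.1384 0.0056] [0.1564 0.0037]
-0.01 118 253 290 [ 0.3979 -0.01  ] [ 0.4264 -0.0093]
-0.01 118 465 475 [0.5731 0.0033] [0.5847 0.0048]
  orange 317 329 [ 0.4464 -0.0085] [ 0.4564 -0.008 ]
-0.02 132 0 10 [ 0.1372 -0.0077] [ 0.1553 -0.0092]
-0.02 132 253 290 [ 0.3981 -0.02  ] [ 0.4268 -0.0193]
  orange 26 329 [ 0.1751 -0.0112] [ 0.4569 -0.0182]
-0.03 145 0 8 [ 0.1354 -0.0209] [ 0.1505 -0.0219]
-0.03 145 253 290 [ 0.3983 -0.03  ] [ 0.4271 -0.0293]
```

View pics/w12.png

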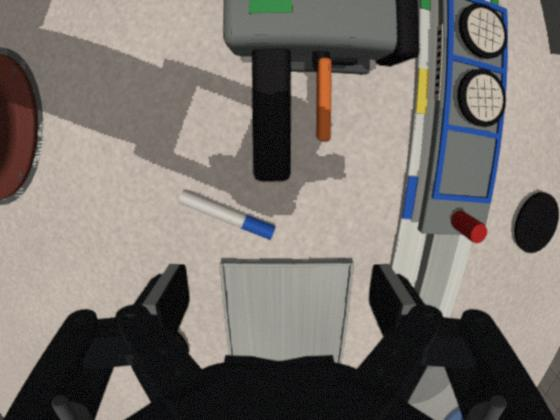

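Wrist view: the grip spans columns 253–290 and the trigger 317–330, so grip_back is x≈.397 and the pad face x≈.457 at y≈-.005. Both dishes are in their pockets. I'll squeeze now.

```bash
python3 -m jog '[[0,0,0,0.82,0.06,0,1],[0,0,0,0.82,0.06,0,1],[0,0,0,0.82,0.04,0,1],[0,0,0,0,0,0.7,1],[0,0,0,0,0,1,1]]' >/dev/null
python3 -m jog '[[0,0,0,0,0,1,1],[0,0,0,0,0,1,1],[0,0,0,0,0,0.7,1],[0,0,0,0,0,0.3,1],[0,0,0,0,0,0,1]]' 
python3 -c "
from h import *
need((.4215,-.005,.062),(1,.03))"
```

```text
t: 45.5
tool_pos: [0.423, -0.0052, 0.0632]
tool_rot: [-2.187, -2.254, 0.001]
contact_force: [0.2, 0.1, 0.6]
opening: 0.0856
grip_force: 0.0
turn5 [-0.02 -0.    0.  ] shift30 [ 0.01 -0.05  0.04]
```

```bash
python3 -m jog '[[0,0,0,0,-0.03,0,-1],[0,0,0,0,0,0,-1],[0,0,0,0,0,0,-1],[0,0,0,0,0,0,-1],[0,0,0,0,0,0,-1]]' 35
python3 -m jog '[[0,0,0,0,0,0,-1],[0,0,0,0,0,0,-1],[0,0,0,0,0,0,-1],[0,0,0,0,0,0,-1],[0,0,0,0,0,0,-1]]'
python3 -m jog '[[0,0,0,0,0,0,-1],[0,0,0,0,0,0,-1],[0,0,0,0,0,0,-1],[0,0,0,0,0,0,-1],[0,0,0,0,0,0,-1]]'
```

```text
t: 46.12
tool_pos: [0.4211, -0.0057, 0.0677]
tool_rot: [-2.185, -2.252, 0.008]
contact_force: [-19.8, -0.7, 27.7]
opening: 0.0497
grip_force: 33.1
t: 46.75
tool_pos: [0.4211, -0.0058, 0.0677]
tool_rot: [-2.185, -2.252, 0.008]
contact_force: [-20.2, 0.1, 26.8]
opening: 0.0497
grip_force: 33.0
t: 47.38
tool_pos: [0.4211, -0.0057, 0.0677]
tool_rot: [-2.185, -2.252, 0.008]
contact_force: [-20.1, 0.9, 27.1]
opening: 0.0493
grip_force: 33.0
```

```bash
python3 -m jog '[[0,0,0,0,-0.05,0,-1],[0,0,0,0,-0.05,0,-1],[0,0,0,0,0,0,-1],[0,0,0,0,0,0,-1]]' 45
python3 -m jog '[[0,0,0,0,-0.04,0,-1],[0,0,0,0,-0.03,0,-1],[0,0,0,0,0,0,-1],[0,0,0,0,0,0,-1]]'
```

```text
t: 47.88
tool_pos: [0.4211, -0.0058, 0.0681]
tool_rot: [2.187, 2.253, 0.002]
contact_force: [-6.8, 1.8, 17.1]
opening: 0.0489
grip_force: 43.3
t: 48.38
tool_pos: [0.4211, -0.0058, 0.0683]
tool_rot: [2.184, 2.249, 0.009]
contact_force: [3.1, 2.5, 9.5]
opening: 0.0487
grip_force: 43.7
```

Both pads now bear about 43 N each and the opening is stuck at 48.7 mm, so the trigger is at its stop. I'll hold, then release.

```bash
python3 -m jog '[[0,0,0,0,0,0,-1],[0,0,0,0,0,0,-1],[0,0,0,0,0,0,-1],[0,0,0,0,0,0,-1],[0,0,0,0,0,0,-1]]' >/dev/null
python3 -m jog '[[0,0,0,0,0,0,-1],[0,0,0,0,0,0,-1],[0,0,0,0,0,0,-1],[0,0,0,0,0,0,-1],[0,0,0,0,0,0,-1]]'
python3 -m jog '[[0,0,0,0,0.17,0,0.3],[0,0,0,0,0.05,0,0.6],[0,0,0,0,0,0,1],[0,0,0,0,0,0,1],[0,0,0,0,0,0,1]]'
python3 -m jog '[[0,0,0,0,0,-0.5,1],[0,0,0,0,0,-1,1],[0,0,0,0,0,-1,1],[0,0,0,0,0,-1,1],[0,0,0,0,0,-1,1]]' >/dev/null
python3 -m jog '[[0,0,0,-1,0,0,1],[0,0,0,-1,0,0,1],[0,0,0,-0.5,0,0,1],[0,0,0,0,0,0,1]]'
python3 scan.py; python3 -c "
from h import *
need((.6145,-.1040,.2),(.999,-.035))"
```

```text
t: 49.62
tool_pos: [0.4211, -0.0058, 0.0683]
tool_rot: [2.184, 2.249, 0.009]
contact_force: [3.8, 2.3, 9.9]
opening: 0.049
grip_force: 43.7
t: 50.25
tool_pos: [0.4234, -0.0052, 0.0635]
tool_rot: [-2.187, -2.254, 0.001]
contact_force: [0.0, -0.2, -0.2]
opening: 0.085
grip_force: 0.0
t: 51.38
tool_pos: [0.4261, -0.0807, 0.1992]
tool_rot: [2.19, 2.253, 0.001]
contact_force: [0.3, -0.3, -0.7]
opening: 0.0851
grip_force: 0.0
[ 0.42608292 -0.08068239  0.19922964]
orange [[307.1000061035156, 137.8000030517578], [309.3999938964844, 53.70000076293945], [323.20001220703125, 54.099998474121094], [320.8999938964844, 138.1999969482422]] [[0.4464, -0.0254], [0.4459, 0.039], [0.4562, 0.0394], [0.4569, -0.0252]]
0 103 243 281 [ 0.3975 -0.    ] [0.4262 0.0005]
0 103 455 463 [0.5666 0.0129] [0.5756 0.0142]
  orange 309 321 [0.4464 0.0013] [0.4562 0.0018]
-0.01 116 244 281 [ 0.3984 -0.01  ] [ 0.4265 -0.0095]
-0.01 116 462 473 [0.5745 0.0028] [0.5869 0.0044]
  orange 8 321 [0.1604 0.0049] [ 0.4566 -0.0083]
-0.02 129 244 281 [ 0.3985 -0.02  ] [ 0.4268 -0.0195]
  orange 10 321 [ 0.1625 -0.0085] [ 0.457  -0.0184]
-0.03 143 243 281 [ 0.3979 -0.03  ] [ 0.4271 -0.0294]
turn5 [ 0.   -0.01  0.74] shift30 [-0.58  6.31 -0.03]
```

Trigger sprung back. Next I'll grip the handle and push to the unloading end.

```bash
python3 -m jog '[[0,0,0.74,0,0,0,1],[0,0,0,-0.2,1,0,1],[0,0,0,-0.2,1,0,1],[0,0,0,-0.18,1,0,1],[0,0,0,0,1,0,1]]' >/dev/null
python3 -m jog '[[0,0,0,0,1,0,1],[0,0,0,0,1,0,1],[0,0,0,0,0.31,0,1],[0,0,0,0,0,1,1],[0,0,0,0,0,1,1]]' >/dev/null
python3 -m jog '[[0,0,0,0,0,1,1],[0,0,0,0,0,1,1],[0,0,0,0,0,0.75,1],[0,0,0,0,0,0,1]]' 40
python3 -c "
from h import *
need((.6145,-.1040,.056),(.999,-.035))"
```

```text
t: 53.18
tool_pos: [0.6123, -0.103, 0.0539]
tool_rot: [-2.255, -2.18, 0.004]
contact_force: [-0.2, 0.3, -0.4]
opening: 0.0853
grip_force: 0.0
turn5 [-0.06 -0.02  0.01] shift30 [-0.03  0.08 -0.07]
```

```bash
python3 -m jog '[[0,0,0,0,0.03,-0.05,-1],[0,0,0,0,0,0,-1],[0,0,0,0,0,0,-1],[0,0,0,0,0,0,-1],[0,0,0,0,0,0,-1]]'
python3 -m jog '[[0,0,0,0.25,0,0,-1],[0,0,0,0.4,0,0,-1],[0,0,0,0.5,0,0,-1],[0,0,0,0.5,0,0,-1],[0,0,0,0.5,0,0,-1]]' >/dev/null
python3 -m jog '[[0,0,0,0.5,0,0,-1],[0,0,0,0.5,0,0,-1],[0,0,0,0.4,0,0,-1],[0,0,0,0.25,0,0,-1],[0,0,0,0.1,0,0,-1]]' 
python3 -m jog '[[0,0,0,0.1,0,0,-1],[0,0,0,0,0,0,-1],[0,0,0,0,0,0,-1]]'
python3 -m jog '[[0,0,0,0,0,0,0],[0,0,0,0,0,0,1],[0,0,0,0,0,0,1],[0,0,0,0,0,-0.5,1],[0,0,0,0,0,-1,1]]' >/dev/null
python3 -m jog '[[0,0,0,0.5,0,-1,1],[0,0,0,1,0,-1,1],[0,0,0,1,0,-1,1],[0,0,0,0,0,-0.3,1],[0,0,0,0,0,0,1]]'
cat > dk.py <<'E'
from chk import *
P,M=frame();print(P)
d=grab('wrist'); deckchk(d)
hsv=cv2.cvtColor(np.asarray(d['img']),cv2.COLOR_RGB2HSV)
m=cv2.inRange(hsv,(108,120,40),(125,255,255)); u=int(proj(d,[.62,.1,.048])[0]); rows=np.nonzero(m[:,u-14:u+14].mean(1)>128)[0]
for s in np.split(rows,np.nonzero(np.diff(rows)>1)[0]+1): print('ridge',s.mean(),plane(d,u,s.mean(),.048).round(4))
k=cv2.inRange(hsv,(50,100,40),(85,255,255)); n,l,st,c=cv2.connectedComponentsWithStats(k)
for i in range(1,n):
    if st[i,4]>40: print('green',st[i],plane(d,*c[i],.009).round(4))
E
python3 dk.py
```

```text
t: 53.8
tool_pos: [0.6154, -0.1043, 0.0589]
tool_rot: [-2.259, -2.183, 0.001]
contact_force: [-3.2, 0.2, 5.8]
opening: 0.021
grip_force: 39.3
t: 55.05
tool_pos: [0.6185, 0.013, 0.0588]
tool_rot: [-2.257, -2.182, 0.004]
contact_force: [-9.0, 0.1, 9.1]
opening: 0.0209
grip_force: 40.0
t: 55.42
tool_pos: [0.6185, 0.0153, 0.0588]
tool_rot: [-2.258, -2.182, 0.005]
contact_force: [-8.3, -1.7, 8.6]
opening: 0.0211
grip_force: 40.0
t: 56.68
tool_pos: [0.6227, 0.0902, 0.2029]
tool_rot: [2.258, 2.182, 0.002]
contact_force: [-0.5, 0.2, 0.6]
opening: 0.0856
grip_force: 0.0
[0.62272585 0.09024818 0.20291427]
dish [276.7 129.5] [52.4 53. ] [0.6236 0.1488 0.06  ]
dish [274.   49.4] [52.4 55.4] [0.6239 0.22   0.06  ]
ridge 15.0 [0.625  0.2557 0.048 ]
ridge 90.0 [0.6225 0.1844 0.048 ]
ridge 167.5 [0.6198 0.113  0.048 ]
ridge 239.5 [0.617 0.041 0.048]
green [   48     0   117   121 12413] [0.4331 0.2478 0.009 ]
green [322 104   7  47 287] [0.6729 0.1476 0.009 ]
green [223 106   8  46 193] [0.5706 0.1478 0.009 ]
green [ 38 232  24  11 213] [0.3102 0.0315 0.009 ]
```

Carrier is at unloading with both dishes in. Now I'll unload dish B from pocket b.

```bash
python3 -m jog '[[0,0,0,1,-0.02,0,1],[0,0,0,0.95,-0.02,0,1],[0,0,0,0,0,1,1],[0,0,0,0,0,1,1],[0,0,0,0,0,1,1]]' >/dev/null
python3 -m jog '[[0,0,0,0,0,1,1],[0,0,0,0,0,0.8,1],[0,0,0,0,0,0.4,1],[0,0,0,0,0,0,1]]' 35
python3 -c "
from h import *
need((.6236,.1488,.0435),(.999,-.035))"
```

```text
t: 57.85
tool_pos: [0.6219, 0.1484, 0.044]
tool_rot: [-2.259, -2.18, 0.004]
contact_force: [0.4, 0.6, 0.4]
opening: 0.0859
grip_force: 0.0
turn5 [-0.04  0.01 -0.  ] shift30 [0.01 0.06 0.02]
```

```bash
python3 -m jog '[[0,0,0,0,0.04,0,1],[0,0,0,0,0,0,-1],[0,0,0,0,0,0,-1],[0,0,0,0,0,0,-1],[0,0,0,0,0,0,-1]]'
python3 -m jog '[[0,0,0,0,0,-0.2,-1],[0,0,0,0,0,-0.5,-1],[0,0,0,0,0,-1,-1],[0,0,0,0,0,-1,-1],[0,0,0,0,0,-1,-1]]'
python3 -c "
from dish import *
d=grab('wrist')
for o in dishes(d,.17): print(np.round(o[0],1),np.round(o[1],1),o[2].round(4),frame()[0])
need((.437,-.256,.17),(1,.03))"
```

```text
t: 58.48
tool_pos: [0.6251, 0.1493, 0.0476]
tool_rot: [2.258, 2.182, 0.002]
contact_force: [-1.2, 0.0, 5.2]
opening: 0.0583
grip_force: 37.2
t: 59.1
tool_pos: [0.6244, 0.1492, 0.1587]
tool_rot: [2.259, 2.182, 0.001]
contact_force: [0.4, 0.8, 0.3]
opening: 0.0579
grip_force: 37.6
[278.7 278.7] [ 88.4 101.7] [0.6247 0.1495 0.17  ] [0.62704103 0.14955888 0.16412505]
[274. 116.] [63.8 63.9] [0.6254 0.2222 0.17  ] [0.62704103 0.14955888 0.16412505]
turn5 [ 0.1  -0.01 -0.74] shift30 [-13.32  -6.74  -0.2 ]
```

```bash
python3 -m jog '[[0,0,0,-0.7,0,0,-1],[0,0,0,-1,0,0,-1],[0,0,0,-1,0,0,-1],[0,0,0,-1,0,0,-1],[0,0,0,-1,0,0,-1]]' 40
python3 -m jog '[[0,0,0,-1,0,0,-1],[0,0,0,-1,0,0,-1],[0,0,0,-1,0,0,-1],[0,0,0,-1,-0.72,0,-1],[0,0,0,-1,-0.72,0,-1]]'
python3 -m jog '[[0,0,0,-1,-0.72,0,-1],[0,0,0,-1,-0.72,0,-1],[0,0,0,-1,-0.72,0,-1],[0,0,0,-1,-0.72,0,-1],[0,0,0,-1,-0.72,0,-1]]'
python3 -m jog '[[0,0,0,-1,-0.7,0,-1],[0,0,-0.74,-0.4,0,0,-1],[0,0,0,0,0,0.5,-1],[0,0,0,0,0,1,-1],[0,0,0,0,0,0,-1]]'
python3 -c "
from dish import *
need((.4376,-.3275,.03),(1,.03))
d=grab('wrist')
for o in dishes(d,frame()[0][2]+.0125): print(np.round(o[0],1),np.round(o[1],1),o[2].round(4),frame()[0])"
```

```text
t: 59.78
tool_pos: [0.6179, 0.0061, 0.1545]
tool_rot: [-2.259, -2.18, 0.004]
contact_force: [-0.2, 0.2, 1.0]
opening: 0.0578
grip_force: 43.4
t: 60.4
tool_pos: [0.5689, -0.1418, 0.1545]
tool_rot: [-2.258, -2.18, 0.003]
contact_force: [0.0, 0.3, -0.7]
opening: 0.0576
grip_force: 43.5
t: 61.02
tool_pos: [0.4554, -0.2873, 0.1547]
tool_rot: [-2.258, -2.18, 0.001]
contact_force: [-0.3, -0.4, 0.6]
opening: 0.058
grip_force: 43.5
t: 61.65
tool_pos: [0.4329, -0.3249, 0.1069]
tool_rot: [-2.182, -2.247, -0.0]
contact_force: [-0.3, 0.2, -1.3]
opening: 0.0583
grip_force: 43.5
turn5 [-0.07 -0.08 -0.01] shift30 [-0.09  0.15  2.56]
[278.8 278.6] [ 87.6 101. ] [ 0.4333 -0.3227  0.1216] [ 0.43408747 -0.32592888  0.10905601]
[ 80.5 192.9] [ 83.4 102.5] [ 0.3393 -0.285   0.1216] [ 0.43408747 -0.32592888  0.10905601]
```

```bash
python3 -m jog '[[0,0,0,-0.09,0.1,1,-1],[0,0,0,0,0,1,-1],[0,0,0,0,0,0.8,-1],[0,0,0,0,0,0.3,-1],[0,0,0,0,0,0,-1]]'
python3 -m jog '[[0,0,0,0,0,0.1,-1],[0,0,0,0,0,0.07,-1],[0,0,0,0,0,0,-1]]'
```

```text
t: 62.32
tool_pos: [0.4388, -0.3302, 0.0191]
tool_rot: [-2.188, -2.255, 0.0]
contact_force: [0.2, 0.9, 0.2]
opening: 0.0578
grip_force: 43.5
t: 62.7
tool_pos: [0.4388, -0.3304, 0.014]
tool_rot: [2.188, 2.254, 0.0]
contact_force: [0.5, 1.0, -0.0]
opening: 0.0578
grip_force: 43.5
```

```bash
python3 -m jog '[[0,0,0,0,0,0.1,-1],[0,0,0,0,0,0.1,-1],[0,0,0,0,0,0,-1]]'
python3 -m jog '[[0,0,0,0,0,0.05,-1],[0,0,0,0,0,0,-1]]'
```

```text
t: 63.08
tool_pos: [0.4387, -0.3303, 0.0077]
tool_rot: [2.188, 2.254, 0.0]
contact_force: [0.6, 0.6, 1.3]
opening: 0.0578
grip_force: 43.6
t: 63.32
tool_pos: [0.4387, -0.3303, 0.0076]
tool_rot: [-2.187, -2.254, 0.0]
contact_force: [-3.6, 3.4, 11.0]
opening: 0.0579
grip_force: 44.6
```

```bash
python3 -m jog '[[0,0,0,0,0,-0.05,-1],[0,0,0,0,0,0,0.55],[0,0,0,0,0,0,0.75],[0,0,0,0,0,0,1],[0,0,0,0,0,0,1]]'
python3 -m jog '[[0,0,0,0,0,-0.5,1],[0,0,0,0,0,-1,1],[0,0,0,0,0,-1,1],[0,0,0,0,0,-1,1],[0,0,0,0,0,-1,1]]' >/dev/null
python3 -m jog '[[0,0,0,-1,0,-0.5,1],[0,0,0,-1,0,-0.3,1],[0,0,0,0,0,0,1]]'
python3 -c "
from dish import *
d=grab('wrist')
for o in dishes(d,.018): print(np.round(o[0],1),np.round(o[1],1),o[2].round(4),frame()[0])
T=grab('top')
for o in dishes(T,.018,(345,205,440,280)): print('top',np.round(o[0],1),np.round(o[1],1),o[2].round(4))
need((.627,.17,.18),(.999,-.035))"
```

```text
t: 63.95
tool_pos: [0.4386, -0.3302, 0.0076]
tool_rot: [-2.188, -2.254, 0.0]
contact_force: [0.3, 0.5, 0.1]
opening: 0.0855
grip_force: 0.0
t: 64.95
tool_pos: [0.4409, -0.3923, 0.1693]
tool_rot: [2.187, 2.25, -0.001]
contact_force: [0.7, -0.6, -0.2]
opening: 0.0854
grip_force: 0.0
[277.5 125. ] [50.5 51.7] [ 0.4388 -0.3306  0.018 ] [ 0.44054989 -0.39090055  0.16803469]
[100.1 114. ] [77.9 88.8] [ 0.2632 -0.3159  0.018 ] [ 0.44054989 -0.39090055  0.16803469]
turn5 [ 0.   -0.    0.74] shift30 [18.87  5.56 -0.43]
```

Dish B is flat in the tray. Next is dish A.

```bash
python3 -m jog '[[0,0,0.74,0,0,-0.2,1],[0,0,0,1,0,-0.2,1],[0,0,0,1,0,0,1],[0,0,0,1,0.5,0,1],[0,0,0,1,0.7,0,1]]' >/dev/null
python3 -m jog '[[0,0,0,1,0.7,0,1],[0,0,0,1,0.7,0,1],[0,0,0,1,0.7,0,1],[0,0,0,1,0.7,0,1],[0,0,0,1,0.7,0,1]]' >/dev/null
python3 -m jog '[[0,0,0,1,0.7,0,1],[0,0,0,1,0.16,0,1],[0,0,0,1,0,0,1],[0,0,0,1,0,0,1],[0,0,0,1,0,0,1]]' >/dev/null
python3 -m jog '[[0,0,0,1,0,0,1],[0,0,0,1,0,0,1],[0,0,0,1,0,0,1],[0,0,0,0.8,0,0,1],[0,0,0,0,0,0,1]]'
python3 -c "
from dish import *
d=grab('wrist')
for o in dishes(d,.06): print(np.round(o[0],1),np.round(o[1],1),o[2].round(4),frame()[0]); need((*o[2][:2],.0425),(.999,-.035))"
```

```text
t: 67.55
tool_pos: [0.6243, 0.1397, 0.1782]
tool_rot: [-2.255, -2.186, 0.002]
contact_force: [-0.7, 0.0, 0.9]
opening: 0.0852
grip_force: 0.0
[274.6 103.8] [58.7 59.4] [0.6238 0.2205 0.06  ] [0.62453997 0.13858057 0.17817486]
turn5 [-0.01  0.01  0.03] shift30 [ 2.73 -0.12  4.52]
```

```bash
python3 -m jog '[[0,0,0,0.9,-0.04,0,1],[0,0,0,0.9,-0.04,0,1],[0,0,0,0.93,-0.04,0.6,1],[0,0,0,0,0,1,1],[0,0,0,0,0,1,1]]' >/dev/null
python3 -m jog '[[0,0,0,0,0,1,1],[0,0,0,0,0,0.7,1],[0,0,0,0,0,0.2,1],[0,0,0,0,0,0,1]]' 35
python3 -c "
from h import *
need((.6238,.2205,.0425),(.999,-.035))"
```

```text
t: 68.72
tool_pos: [0.6251, 0.2195, 0.0441]
tool_rot: [2.26, 2.182, 0.0]
contact_force: [-0.4, -0.1, 0.2]
opening: 0.0854
grip_force: 0.0
turn5 [ 0. -0.  0.] shift30 [ 0.03 -0.04  0.05]
```

```bash
python3 -m jog '[[0,0,0,0.03,-0.04,0.06,1],[0,0,0,0,0,0,-1],[0,0,0,0,0,0,-1],[0,0,0,0,0,0,-1],[0,0,0,0,0,0,-1]]'
python3 -m jog '[[0,0,0,0,0,-0.2,-1],[0,0,0,0,0,-0.5,-1],[0,0,0,0,0,-1,-1],[0,0,0,0,0,-1,-1],[0,0,0,0,0,-1,-1]]'
python3 -m jog '[[0,0,0,0,0,0,-1]]' 40 >/dev/null
python3 -c "
from dish import *
need((.4355,-.2555,.16),(.999,-.035))
d=grab('wrist')
for o in dishes(d,.177): print(np.round(o[0],1),np.round(o[1],1),o[2].round(4),frame()[0])"
```

```text
t: 69.35
tool_pos: [0.6246, 0.2209, 0.0434]
tool_rot: [2.259, 2.182, 0.003]
contact_force: [0.1, 0.4, 5.7]
opening: 0.0585
grip_force: 40.7
t: 69.97
tool_pos: [0.6235, 0.2206, 0.1545]
tool_rot: [2.259, 2.183, 0.0]
contact_force: [-0.4, -0.4, -0.3]
opening: 0.0582
grip_force: 37.8
turn5 [ 0.08 -0.02  0.01] shift30 [-16.1   -5.78  -0.1 ]
[278.7 283.5] [ 89.4 104.2] [0.626  0.2239 0.177 ] [0.62433231 0.22077807 0.1544233 ]
```

```bash
python3 -m jog '[[0,0,0,-0.7,0,0,-1],[0,0,0,-1,0,0,-1],[0,0,0,-1,0,0,-1],[0,0,0,-1,0,0,-1],[0,0,0,-1,0,0,-1]]'
python3 -m jog '[[0,0,0,-1,0,0,-1],[0,0,0,-1,0,0,-1],[0,0,0,-1,0,0,-1],[0,0,0,-1,0,0,-1],[0,0,0,-1,0,0,-1]]'
python3 -m jog '[[0,0,0,-1,-0.9,0,-1],[0,0,0,-1,-0.9,0,-1],[0,0,0,-1,-0.9,0,-1],[0,0,0,-1,-0.9,0,-1],[0,0,0,-1,-0.9,0,-1]]'
python3 -m jog '[[0,0,0,-1,-0.9,0,-1],[0,0,-0.74,-0.4,-0.4,0,-1],[0,0,0,0,0,0.5,-1],[0,0,0,0,0,1,-1],[0,0,0,0,0,0,-1]]'
python3 -c "
from dish import *
need((.4355,-.2555,.03),(1,.03))
d=grab('wrist')
for o in dishes(d,frame()[0][2]+.016): print(np.round(o[0],1),np.round(o[1],1),o[2].round(4),frame()[0])"
```

```text
t: 70.78
tool_pos: [0.6172, 0.0774, 0.1505]
tool_rot: [-2.259, -2.18, 0.005]
contact_force: [-0.2, -0.2, -0.4]
opening: 0.0583
grip_force: 43.7
t: 71.4
tool_pos: [0.6117, -0.0722, 0.1505]
tool_rot: [-2.258, -2.18, 0.004]
contact_force: [-0.1, -0.8, 0.5]
opening: 0.0581
grip_force: 43.7
t: 72.03
tool_pos: [0.4707, -0.2165, 0.1507]
tool_rot: [-2.258, -2.18, 0.002]
contact_force: [0.6, -0.1, -0.9]
opening: 0.0585
grip_force: 43.8
t: 72.65
tool_pos: [0.4306, -0.2537, 0.1033]
tool_rot: [-2.182, -2.248, 0.001]
contact_force: [0.6, 0.4, -0.1]
opening: 0.0583
grip_force: 43.8
turn5 [-0.08 -0.07 -0.01] shift30 [-0.06  0.16  2.44]
[278.7 283.7] [ 89.1 103.9] [ 0.4309 -0.2522  0.1213] [ 0.43173927 -0.25458931  0.10528241]
```

```bash
python3 -m jog '[[0,0,0,0,0.08,1,-1],[0,0,0,0,0,1,-1],[0,0,0,0,0,0.7,-1],[0,0,0,0,0,0.3,-1],[0,0,0,0,0,0,-1]]'
python3 -m jog '[[0,0,0,0,0,0.1,-1],[0,0,0,0,0,0.1,-1],[0,0,0,0,0,0,-1]]'
python3 -m jog '[[0,0,0,0,0,0.06,-1],[0,0,0,0,0,0.04,-1],[0,0,0,0,0,0,-1]]'
```

```text
t: 73.32
tool_pos: [0.4357, -0.2559, 0.0181]
tool_rot: [-2.188, -2.255, -0.0]
contact_force: [0.5, -0.5, -0.5]
opening: 0.0581
grip_force: 43.8
t: 73.7
tool_pos: [0.4355, -0.2561, 0.0121]
tool_rot: [2.188, 2.254, 0.0]
contact_force: [-0.6, -0.7, -0.5]
opening: 0.058
grip_force: 43.8
t: 74.08
tool_pos: [0.4353, -0.2559, 0.0087]
tool_rot: [-2.188, -2.254, 0.0]
contact_force: [-0.3, -0.7, -0.8]
opening: 0.0582
grip_force: 43.8
```

```bash
python3 -m jog '[[0,0,0,0,0,0.06,-1],[0,0,0,0,0,0.06,-1],[0,0,0,0,0,0,-1]]'
python3 -m jog '[[0,0,0,0,0,0.04,-1],[0,0,0,0,0,0,-1]]'
```

```text
t: 74.45
tool_pos: [0.4353, -0.2558, 0.005]
tool_rot: [-2.188, -2.254, 0.0]
contact_force: [-0.6, 0.6, 0.2]
opening: 0.0584
grip_force: 43.8
t: 74.7
tool_pos: [0.4354, -0.2559, 0.004]
tool_rot: [-2.188, -2.254, -0.0]
contact_force: [-1.0, -0.1, -0.5]
opening: 0.0578
grip_force: 43.8
```

```bash
python3 -m jog '[[0,0,0,0,0,0.03,-1],[0,0,0,0,0,0,-1]]'
python3 -m jog '[[0,0,0,0,0,0,0.55],[0,0,0,0,0,0,0.75],[0,0,0,0,0,0,1],[0,0,0,0,0,0,1]]'
python3 -m jog '[[0,0,0,0,0,-0.5,1],[0,0,0,0,0,-1,1],[0,0,0,0,0,-1,1],[0,0,0,0,0,-1,1],[0,0,0,0,0,-1,1]]' >/dev/null
python3 -m jog '[[0,0,0,-1,0,-1,1],[0,0,0,-1,0,-0.5,1],[0,0,0,-1,0,0,1],[0,0,0,0,0,0,1]]'
python3 - <<'E'
from dish import *
d=grab('wrist'); S=grab('side')
W=dishes(d,.020)
for o in W: print(np.round(o[0],1),np.round(o[1],1),o[2].round(4),frame()[0])
for o in dishes(S,.020,(300,130,400,210)):
    print('side',np.round(o[0],1),np.round(o[1],1),o[2].round(4))
    for w in W: print('   tri',tri(d,w[0],S,o[0]))
T=grab('top'); hsv=cv2.cvtColor(np.asarray(T['img']),cv2.COLOR_RGB2HSV)
k=cv2.inRange(hsv,(108,120,40),(125,255,255)); n,l,st,c=cv2.connectedComponentsWithStats(k)
print([(st[i].tolist(),plane(T,*c[i],.048).round(3).tolist()) for i in range(1,n) if st[i,4]>100])
E
```

```text
t: 74.95
tool_pos: [0.4355, -0.2561, 0.0033]
tool_rot: [2.188, 2.254, 0.0]
contact_force: [-0.2, -0.3, 1.8]
opening: 0.0587
grip_force: 44.1
t: 75.45
tool_pos: [0.4354, -0.256, 0.0032]
tool_rot: [-2.188, -2.254, -0.0]
contact_force: [-0.2, 0.3, 0.2]
opening: 0.0853
grip_force: 0.0
t: 76.58
tool_pos: [0.4382, -0.3476, 0.1847]
tool_rot: [2.189, 2.251, -0.0]
contact_force: [0.4, 0.1, 0.5]
opening: 0.0856
grip_force: 0.0
[279.6 171.3] [46.4 47.2] [ 0.4391 -0.3307  0.02  ] [ 0.43801713 -0.34570721  0.18364167]
[111.2 154.4] [75.  83.9] [ 0.2636 -0.3139  0.02  ] [ 0.43801713 -0.34570721  0.18364167]
[([457, 103, 31, 30, 551], [0.782, -0.512, 0.048]), ([196, 159, 81, 29, 524], [0.623, 0.149, 0.048])]
```

Run:
```python
from dish import *
d=grab('wrist'); g=cv2.cvtColor(np.asarray(d['img']),cv2.COLOR_RGB2GRAY)
u,v=proj(d,[.4354,-.256,.02]); print(u,v)
p=g[int(v)-40:int(v)+41:5,int(u)-40:int(u)+41:4]; print(p)
# black rim blobs
m=(g<60).astype(np.uint8)*255
for c in cv2.findContours(m,cv2.RETR_LIST,cv2.CHAIN_APPROX_NONE)[0]:
    if len(c)>60:
        e=cv2.fitEllipse(cv2.convexHull(c)); 
        if e[0][1]<250 and min(e[1])>20: print('dark',np.round(e[0],1),np.round(e[1],1),plane(d,*e[0],.02).round(4))
```

```text
278.3814427684069 95.73895759990823
[[102 100  98 100  97 154 158 162 163 166 166 161 166 166 162 161 164 162
  164 164 164]
 [120  97 100  98 100 102 153 160 163 167 164 158 167 166 161 160 161 162
  165 165 162]
 [162 100 100 102  99 100  97 148 157 156 139 134 164 166 163 160 163 163
  159 162 165]
 [159 161 106  97 100 103  72  21  24  33  30  32  33  30  83 157 166 165
  164 161 165]
 [161 161 160 121  94  28  13  67 102 116 168 174 175 143  41  29 124 163
  161 163 164]
 [162 159 160 158  28  22 113 116 101 118 112 169 176 158 177 101  29 114
  161 160 162]
 [161 160 159  63  35 148 108 110  98 109 108 112 160 158 179 179  71  31
  156 162 163]
 [161 160 155  28  92 184 176 119 100 116 112 112 118 133 177 175 169  29
  100 161 161]
 [163 162 141  33 145 167 162 166 102 110 100 115 119 110 129 184 181  35
   66 160 161]
 [164 165 153  31 140 183 181 181 171 154 103 119 121 112 116 119 128  21
   60 160 159]
 [166 164 155  37  61 141 121 123 137 140 131 112 112 117 118 120  97  18
   82 106 159]
 [166 162 160 107  31 143 184 181 173 119  97 158 118 119 118 115  22  12
   94  94 101]
 [167 164 161 160  68  37 127 156 115 116 105 118 111 119 114  22  21  90
   96  94  96]
 [163 161 158 161 164  77  17  14  70 106 115 113  92  39  22  19  90  95
   94  91  95]
 [166 164 161 160 120  98  92  44  17   5  15   9   6  36  81  91  98  94
   94  92  94]
 [168 163 160 100 100  98  98  97  96  99  96  93  94  97  98  89  97  94
   93  93  94]
 [167 152  94  99  96  97  93  98  98 100  92  95  92  96  96  90  94  93
   95  90  94]]
dark [279.9 174.3] [50.3 51.2] [ 0.4391 -0.3307  0.02  ]
dark [279.7 173.3] [59.9 61.2] [ 0.4389 -0.3297  0.02  ]
dark [110.9 156.8] [71.1 81.1] [ 0.2632 -0.3141  0.02  ]
dark [278.8  96.5] [52.3 54.3] [ 0.4358 -0.2567  0.02  ]
dark [279.   97.2] [61.3 62.5] [ 0.436  -0.2573  0.02  ]
dark [553.   27.2] [38.9 68.9] [ 0.7675 -0.1229  0.02  ]
dark [448.7  82.5] [ 64.5 166.3] [ 0.6069 -0.2265  0.02  ]
```

Both dishes are flat and membrane up in the tray. The second one was only missed because of a shadow edge. The carrier is at unloading and the trigger is released, so I'm handing in.

```bash
python3 -m jog '[[0,0,0,0,0,-1,1],[0,0,0,0,0,0,1],[0,0,0,0,0,0,1]]' && python3 -c "
from station import finish_job
print(finish_job())"
```

```text
t: 77.15
tool_pos: [0.438, -0.3453, 0.2126]
tool_rot: [-2.187, -2.255, -0.0]
contact_force: [0.8, 0.4, -0.3]
opening: 0.0852
grip_force: 0.0
the job is handed in; nothing more can be done
None
```

The job is handed in at about 77 s, with no verdict returned: both dishes (only two were present) went through loading, the middle-station scan and unloading and now lie flat and right way up in the tray, after a first bad grip stood one dish on edge and I laid it back right way up; the trigger had sprung back when checked after the squeeze, and the carrier is at the unloading end.

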